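# Let a valve amplifier down off the ratchet of its tilting service stand

### The arm

A 7-joint arm with a two-finger parallel gripper is mounted at the origin on the work surface. World frame = base frame: x ahead of the robot, y to its left, z up, the work surface at z = 0. Lengths are in m, angles in rad, forces in N, time in s.
With the tool pointing down it reaches from about 0.425 to 0.875 m from the base axis. Payload 4.7 kg.
Tool frame: the origin (TCP) lies at the centre of the arm's flange, where the gripper is bolted on; the fingertips stand 182 mm ahead of it and the grasp point (between the pads) lies 164 mm ahead of it; x points along the fingers, y is the direction in which the jaws open and shut, and the axes are right-handed (so a half turn about x gives the same grasp; the last joint's range is limited). The gripper opens to 87 mm and grips with 3 to 60 N. Pads are 19 mm wide; open, the fingers measure 117 mm over their backs; the gripper's body (75 mm by 190 mm) begins 51 mm behind the grasp point.
Start: joints at [-1.322, 0.321, -0.07, 1.45, 0.023, 1.371, -0.057], TCP at [0.151, 0.632, 0.405] pointing down, gripper open.
Joint ranges: [-2.86, 2.86], [-0.3, 2.09], [-1.38, 1.24], [0.06, 2.45], [-1.56, 4.7], [0.09, 2.05], [-2.69, 2.69]. Speed limits (rad/s): [2.57, 2.57, 3.14, 3.14, 3.14, 3.14, 3.14].

### API

Orientations are given as a rotation vector (axis times angle).
In Python, from bench import ctrl gives the robot as it stands.
- The arm moves only by the shell command python3 -m crank 'ROWS' [FORCE]. ROWS is JSON, one flat list of numbers, 7 for each row, row after row: the shift along the tool's x, y, z in mm, then the turn, a rotation vector about the tool's x, y, z in rad, then the finger opening in mm, from 0 to 87. A call has exactly 5 rows; each row shifts and turns the commanded pose from where the row before left it, along the tool's axes as they then stand; what a row does not reach is not made up. A row lasts 1/8 s, in which the tool goes at most 62.5 mm and 10.7 degrees, less where a joint would pass 70% of its speed; a pose out of reach is approached as far as the arm can. A call with a gripper value outside its range is refused whole. The fingers move at their own pace and stop on an object; FORCE is the grip in N (left out, the last holds). Time passes only in rows, so rows that do not move let the fingers close, or fill a call up. It gives the time, the measured TCP pose, the force and the opening at its end, in the units of the state.
- ctrl.get_state(): the state, without advancing time (a new reading comes with each control period).
- ctrl.get_image(name): name is "side" or "top"; returns the picture (384x512x3 uint8, red, green, blue); there is no depth.
- ctrl.camera_params(name): a dict with "K" (3x3 intrinsics, pixels), "world_to_cam" (4x4, takes a point from world to camera coordinates). Camera axes: x right, y down, z forward; pixel columns grow to the right and rows downward; lengths in m; the calibration is good to about 2 mm. A picture is of the moment at which its call begins. camera_params takes no time and is no camera call.
- ctrl.close_job(): hands the job in, once; it reports no verdict.
Trained networks look in the newest picture that a camera, given by its name, has taken for a name from the list of things; names that differ only in an ending like _2 or _b are one class to them, and where a whole thing is asked for, a point or a joint stands for the part that bears it (a point fixed in the world has none). Each returns a list of dicts, best first, with "confidence" (0 to 1); they miss things now and then, are a little off and sometimes report something else, mostly with a low value. They report only what shows in the picture. A call takes as long as a camera call.
- ctrl.regions_of(camera, target): "region" (384x512 bool, what is visible of it) and "at" ([column, row] in pixels, amid what is visible of it).
- ctrl.mark_of(camera, target): "at" ([column, row] in pixels: a listed point, or the origin of a listed thing).
The state is a dict: "time": time; "joint_positions": joint angles; "qd": joint speeds; "joint_torque": joint torques, N m; "position": TCP position; "tool_rot": TCP orientation; "ft_force": force on the tool from outside, world axes, zero at the start; "torque": the same for the moment, N m; "grip_width": opening from 0.0 (shut) to 1.0 (fully open).
Only numpy, scipy, OpenCV 4.12 (cv2) and the standard library are available. Lean on these libraries where they do the work, as an engineer would, in place of code of your own. Each camera call takes 0.05 s, during which the arm holds its last target.

### The job

The valve amplifier clamped in the tilting service stand has been left propped part-way up on its ratchet. Wind it on up to its upright stop so that its weight comes off the ratchet, flick the sprung pawl over so that it stays clear of the wheel, then ease the amplifier down, slowly and under control all the way, and set it gently level on its rest posts. Leave the pawl flicked off, and do not disturb the meter, the screwdriver, the mug or the tray on the bench.

Things in the scene. Friction and masses are not known exactly. Their poses are not given: they have to be found in the camera images.
- stand: fixed bench service stand: two grey side plates 353 mm wide overall. Origin on the bench right under the axle, in the outer face of the plate that carries ratchet and crank; z up, -y points straight out of that plate away from the amplifier, x level along the plate, which spans x -145 to +105 mm and stands up to 215 mm high (195 mm where x is below -60). The axle runs along y, 165 mm up
- axle (a point): axle centre in the outer face of the plate. On it turn, outward: a brake drum (72 mm diameter), a steel ratchet wheel of 24 saw teeth (110 mm diameter, 16 to 30 mm out from the plate), the crank arm (38 to 46 mm out). The amplifier (280 wide, 240 deep, 80 high, with 64 mm valves and transformers on its deck) turns with them between the plates
- cradle (a joint): angle of amplifier, drum, wheel and crank, rad: 0 level on the rest posts, 1.57 on edge, 1.60 upright stop. Grows clockwise seen from outside the ratchet plate. The load (about 5 kg, a fifth more or less, 23 mm off the axle) pulls it to 0: 9 to 13 N at the handle when level, next to none upright. A drag brake (about 3 N at the handle) alone holds it above about 1.4; lower, only pawl or hand does
- crank_handle (a point): middle of the black crank handle, a free-spinning cylinder 25 mm thick, 78 mm long, parallel to the axle, 48 to 128 mm out from the plate (this point is 90 mm out), 105 mm from the axle: at cradle angle q it is at x = 105 sin(q - 0.698), z = 165 + 105 cos(q - 0.698) mm in the stand's frame. Only the point matters: the point spins with the handle
- pawl (a joint): angle of the sprung steel pawl about its pin, rad: 0 to 0.15 = in the teeth or riding over them, 0.60 = flicked fully off. An over-centre spring holds it either on or off; it changes over at 0.30. Grows as the thumb tail is pressed down. While on, the drum can be wound up but not let back
- pawl_tail (a point): middle of the top of the pawl's thumb tail: a flat tab 20 mm long along x, 26 mm wide (13 to 39 mm out from the plate; this point 26 mm out), 7 mm thick, under the guard. Pressed down with 3 to 5 N by about 15 mm it carries the pawl over centre, which then snaps off by itself, in all some 30 mm lower. It is harder to move while the load rests on the tooth
- pawl_pin (a point): the pawl's pivot pin, fixed, parallel to the axle, at x -60, z 117 mm of the stand (this point 26 mm out from the plate). The tail stands off to its -x side, 54 mm from it, and the nose reaches up to the wheel
- guard_lip (a point): middle of the outer lower edge of the pawl guard: a clear plastic plate 4 mm thick, from x -145 to -60 mm, that stands 46 mm out from the plate, its underside 191 mm above the bench. It keeps a hand on the crank off the pawl and covers the pawl's tail from above: reach in below this edge from outside, the tool leaning outward by about 30 to 45 degrees
- rest_posts (a point): mid-way between the tops of the two rest posts (26 mm square, rubber pads, 115 mm high), between the plates, on which the feet at the amplifier's front edge stand when it is level
- chassis_edge (a point): middle of the amplifier's brass front panel, 143 mm from the axle: about 165 mm above the bench when the amplifier lies level, about 308 mm when upright
- meter_mid (a point): bystander: grey hand-held multimeter, 150 x 78 x 34 mm; its centre
- driver_mid (a point): bystander: screwdriver with black handle, 200 mm long, 26 mm thick; its centre
- mug_mid (a point): bystander: white mug, 80 mm across, 95 mm high; its centre
- tray_mid (a point): bystander: black parts tray, 160 x 110 x 30 mm; its centre

How it is judged:
By the outcome, as a careful person would: the job done as asked, in the order asked, and still so for the second after the job is handed in, with the robot touching nothing.
It also fails if it takes over 69 s, if anything falls off the work surface, if the arm or the gripper's body presses on something with over 40 N, if the wrist force passes 120 N, or if a joint passes its speed limit or range.

## Working session

There is one attempt and no reset: what is moved stays moved. The work goes in short steps, Python scripts to look and compute and a shell command to move; the robot and the scene stay as the last step left them, time stands still between calls to the robot, and variables do not carry over. Pictures are saved under pics/ and viewed, and the job is handed in when it is done.

```bash
ls; mkdir -p pics; python3 - <<'E'
from bench import ctrl
import cv2
s=ctrl.get_state(); print(s['time'],s['position'],s['tool_rot'],s['ft_force'],s['grip_width'])
for n in('side','top'):
    im=ctrl.get_image(n); cv2.imwrite(f'pics/{n}0.png',im[:,:,::-1])
    p=ctrl.camera_params(n); print(n,p)
    for t in ['stand','axle','crank_handle','pawl_tail','pawl_pin','guard_lip','rest_posts','chassis_edge','meter_mid','driver_mid','mug_mid','tray_mid']:
        r=ctrl.mark_of(n,t); print(t,[(x['at'],round(x['confidence'],2)) for x in r[:2]])
E
```

```text
pics
0.0 [0.15121139 0.63195912 0.4036995 ] [ 0.1828437   1.56303965 -0.18575805] [-0.25548604 -0.30156651  1.30941185] 0.9978225314338994
side {'K': array([[426.60035435,   0.        , 256.41164319],
       [  0.        , 426.60035435, 191.36420259],
       [  0.        ,   0.        ,   1.        ]]), 'world_to_cam': array([[ 0.81643197,  0.57732732,  0.01148924, -0.35990871],
       [ 0.52394061, -0.73227719, -0.43503604, -0.21858493],
       [-0.24274489,  0.36119701, -0.90033973,  1.75102166],
       [ 0.        ,  0.        ,  0.        ,  1.        ]])}
stand [([291.8, 200.5], 0.56)]
axle [([299.1, 181.2], 0.87)]
crank_handle [([283.1, 189.4], 0.46)]
pawl_tail [([269.7, 178.2], 0.55)]
pawl_pin [([279.8, 184.6], 0.89)]
guard_lip [([266.7, 176.3], 0.81)]
rest_posts []
chassis_edge [([296.1, 123.1], 0.55)]
meter_mid [([211.0, 258.6], 0.67)]
driver_mid [([271.1, 302.9], 0.8)]
mug_mid []
tray_mid [([212.9, 304.7], 0.95)]
top {'K': array([[390.87352881,   0.        , 257.61468509],
       [  0.        , 390.87352881, 198.53132988],
       [  0.        ,   0.        ,   1.        ]]), 'world_to_cam': array([[-0.02963622, -0.99944094, -0.01547591, -0.01689146],
       [-0.98659275,  0.0317341 , -0.16008654,  0.53386173],
       [ 0.16048815,  0.01052406, -0.98698166,  1.20609906],
       [ 0.        ,  0.        ,  0.        ,  1.        ]])}
stand [([229.2, 190.0], 0.59)]
axle [([225.1, 178.4], 0.9), ([249.8, 170.5], 0.62)]
crank_handle [([251.5, 173.7], 0.65)]
pawl_tail [([235.9, 200.4], 0.59)]
pawl_pin [([234.2, 200.2], 0.64)]
guard_lip [([239.4, 207.1], 0.62)]
rest_posts [([170.2, 227.6], 0.69)]
chassis_edge [([161.1, 222.8], 0.68)]
meter_mid [([345.1, 219.6], 0.91)]
driver_mid [([339.7, 144.0], 0.55)]
mug_mid [([123.1, 279.8], 0.63)]
tray_mid [([374.7, 184.7], 0.67)]
```

```bash
python3 - <<'E'
import cv2
for n,c in(('side',(170,80,380,240)),('top',(100,120,310,280))):
    im=cv2.imread(f'pics/{n}0.png'); x0,y0,x1,y1=c
    cv2.imwrite(f'pics/{n}0c.png',cv2.resize(im[y0:y1,x0:x1],None,fx=3.8,fy=3.75,interpolation=cv2.INTER_CUBIC)[:600,:800])
E
```

```text
(no output)
```

View pics/side0.png

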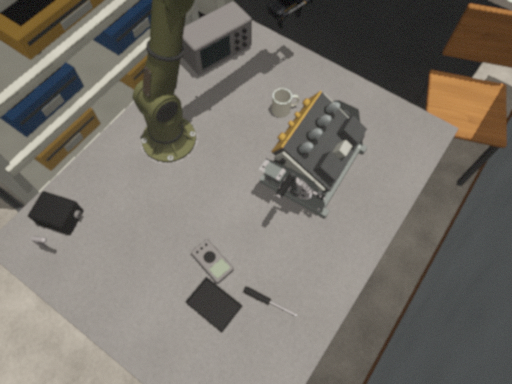

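View pics/top0.png

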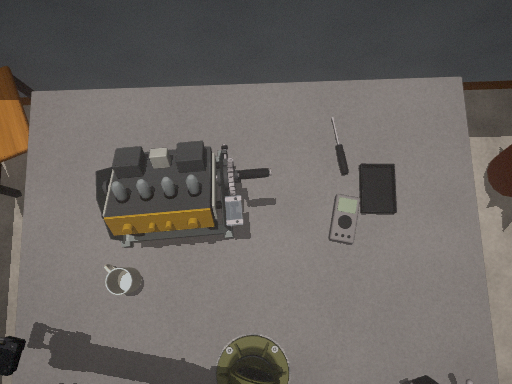

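```bash
cat > h.py <<'E'
import numpy as np, cv2
from bench import ctrl
from scipy.spatial.transform import Rotation as R
from scipy.optimize import least_squares
def P(n): 
    p=ctrl.camera_params(n); return p['K']@p['world_to_cam'][:3]
PS={n:P(n) for n in('side','top')}
def proj(n,X):
    u=PS[n]@np.r_[X,1]; return u[:2]/u[2]
def onz(n,uv,z):
    p=PS[n]; A=np.array([p[0]-uv[0]*p[2],p[1]-uv[1]*p[2]])
    return np.r_[np.linalg.solve(A[:,:2],-(A[:,2]*z+A[:,3])),z]
E
python3 - <<'E'
from h import *
# handle at q unknown; fit stand pose x,y,yaw,q
obs=[('side','axle',[299.1,181.2]),('side','crank_handle',[283.1,189.4]),('side','pawl_pin',[279.8,184.6]),('side','guard_lip',[266.7,176.3]),('side','pawl_tail',[269.7,178.2]),
('top','axle',[225.1,178.4]),('top','crank_handle',[251.5,173.7]),('top','pawl_tail',[235.9,200.4]),('top','pawl_pin',[234.2,200.2]),('top','guard_lip',[239.4,207.1]),('top','stand',[229.2,190]),('side','stand',[291.8,200.5])]
def loc(t,q): return dict(axle=[0,0,.165],crank_handle=[.105*np.sin(q-.698),-.09,.165+.105*np.cos(q-.698)],pawl_pin=[-.06,-.026,.117],guard_lip=[-.1025,-.046,.191],pawl_tail=[-.114,-.026,.117],stand=[0,0,0])[t]
def X(v,t):
    l=loc(t,v[3]); c,s=np.cos(v[2]),np.sin(v[2]); return np.array([v[0]+c*l[0]-s*l[1],v[1]+s*l[0]+c*l[1],l[2]])
def f(v,): return np.concatenate([(proj(n,X(v,t))-uv) for n,t,uv in obs if t!='pawl_tail'])
best=None
for y in np.arange(-3,3.1,.5):
  for q in (.5,1,1.5):
    r=least_squares(f,[.5,0,y,q],loss='soft_l1')
    if best is None or r.cost<best.cost: best=r
v=best.x; print(v,best.cost)
for n,t,uv in obs: print(n,t,uv,proj(n,X(v,t)).round(1),X(v,t).round(3))
E
```

```text
[0.57568924 0.06273647 0.05578953 0.53080815] 15.327003823389315
side axle [299.1, 181.2] [299.  181.4] [0.576 0.063 0.165]
side crank_handle [283.1, 189.4] [283.6 185.2] [ 0.563 -0.028  0.269]
side pawl_pin [279.8, 184.6] [279.5 185. ] [0.517 0.033 0.117]
side guard_lip [266.7, 176.3] [267.2 173.8] [0.476 0.011 0.191]
side pawl_tail [269.7, 178.2] [266.7 177.8] [0.463 0.03  0.117]
top axle [225.1, 178.4] [223.5 178.4] [0.576 0.063 0.165]
top crank_handle [251.5, 173.7] [254.  173.6] [ 0.563 -0.028  0.269]
top pawl_tail [235.9, 200.4] [236.5 218.3] [0.463 0.03  0.117]
top pawl_pin [234.2, 200.2] [235.2 200.5] [0.517 0.033 0.117]
top guard_lip [239.4, 207.1] [241.5 210.7] [0.476 0.011 0.191]
top stand [229.2, 190] [228.5 188.9] [0.576 0.063 0.   ]
side stand [291.8, 200.5] [294.6 201.1] [0.576 0.063 0.   ]
```

View crops.

View pics/side0c.png

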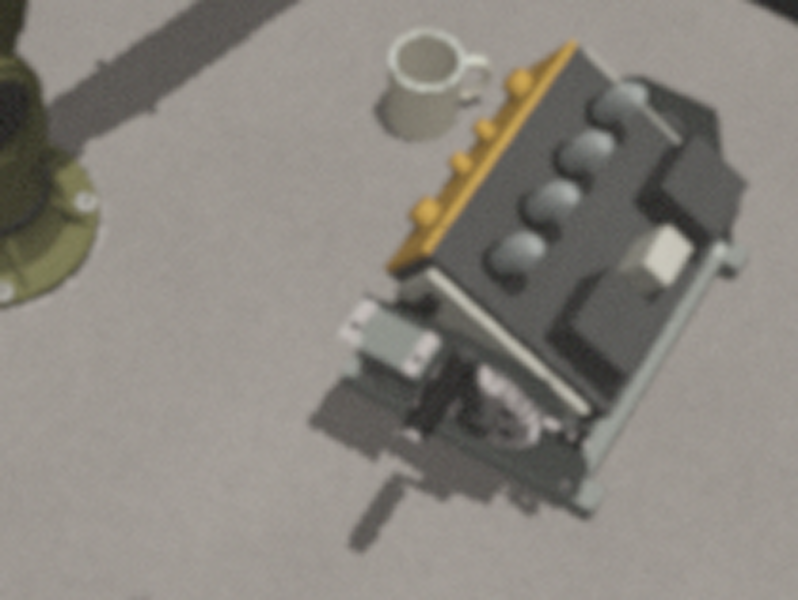

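View pics/top0c.png

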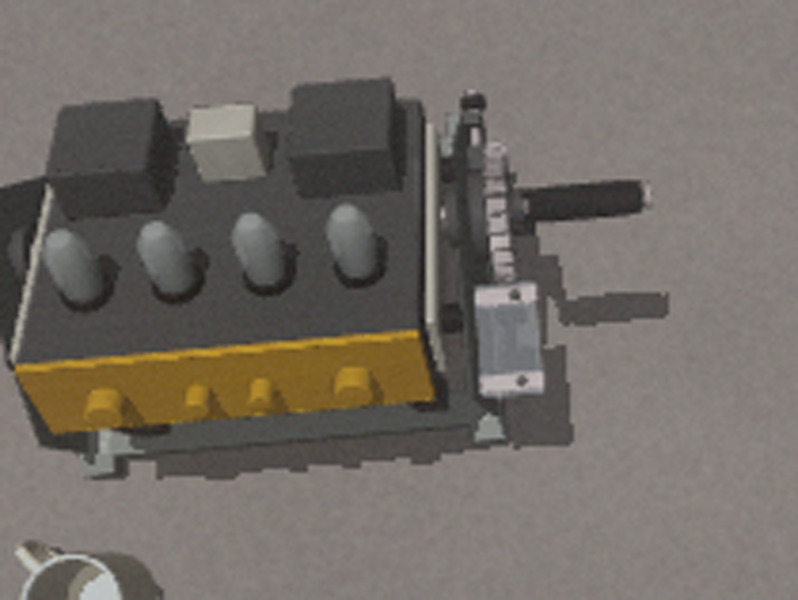

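```bash
cat > fit.py <<'E'
from h import *
H=lambda q,o:[.105*np.sin(q-.698),-o,.165+.105*np.cos(q-.698)]
obs=[('side',lambda q:[0,0,.165],[299.1,181.2],1),('top',lambda q:[0,0,.165],[225.1,178.4],1),
('side',lambda q:[-.06,-.026,.117],[279.8,184.6],1),('top',lambda q:[-.06,-.026,.117],[234.2,200.2],.5),
('side',lambda q:H(q,.128),[279.2,195],1),('side',lambda q:H(q,.048),[292.4,177.3],.6),
('top',lambda q:H(q,.128),[270.3,172],1),('top',lambda q:H(q,.048),[238.2,174.7],.6),
('top',lambda q:[-.06,-.046,.195],[241.6,195.5],1),('top',lambda q:[-.145,-.046,.195],[243.4,224.7],1),
('top',lambda q:[-.06,0,.195],[225.,196],.7),('top',lambda q:[-.145,0,.195],[226.3,225.2],.7),
('side',lambda q:[-.145,-.046,.195],[259.5,171],1),('side',lambda q:[-.06,-.046,.195],[281,181],1),
('side',lambda q:[-.143*np.cos(q),.1765,.165+.143*np.sin(q)],[296.1,123.1],.5),('top',lambda q:[-.143*np.cos(q),.1765,.165+.143*np.sin(q)],[161.1,222.8],.5)]
def W(v,l):
    c,s=np.cos(v[2]),np.sin(v[2]); return np.array([v[0]+c*l[0]-s*l[1],v[1]+s*l[0]+c*l[1],l[2]])
def f(v): return np.concatenate([w*(proj(n,W(v,l(v[3])))-uv) for n,l,uv,w in obs])
if __name__=='__main__':
    r=least_squares(f,[.576,.063,.05,.53],loss='soft_l1'); v=r.x; print(v,r.cost)
    for n,l,uv,w in obs: print(n,np.round(l(v[3]),3),uv,proj(n,W(v,l(v[3]))).round(1))
    J=np.linalg.inv(r.jac.T@r.jac); print(np.sqrt(np.diag(J)))
E
python3 fit.py
```

```text
[0.57877681 0.06040643 0.05807896 0.5222802 ] 12.83945258157052
side [0.    0.    0.165] [299.1, 181.2] [299.4 182.3]
top [0.    0.    0.165] [225.1, 178.4] [224.3 177.3]
side [-0.06  -0.026  0.117] [279.8, 184.6] [279.9 185.9]
top [-0.06  -0.026  0.117] [234.2, 200.2] [236.  199.4]
side [-0.018 -0.128  0.268] [279.2, 195] [277.7 195.3]
side [-0.018 -0.048  0.268] [292.4, 177.3] [290.4 176.3]
top [-0.018 -0.128  0.268] [270.3, 172] [269.2 171.4]
top [-0.018 -0.048  0.268] [238.2, 174.7] [239.  174.1]
top [-0.06  -0.046  0.195] [241.6, 195.5] [241.1 194.4]
top [-0.145 -0.046  0.195] [243.4, 224.7] [243.6 224.5]
top [-0.06   0.     0.195] [225.0, 196] [224.8 195.9]
top [-0.145  0.     0.195] [226.3, 225.2] [227.1 226. ]
side [-0.145 -0.046  0.195] [259.5, 171] [257.1 168.4]
side [-0.06  -0.046  0.195] [281, 181] [278.3 180.1]
side [-0.124  0.176  0.236] [296.1, 123.1] [295.4 119.1]
top [-0.124  0.176  0.236] [161.1, 222.8] [159.4 222.6]
[0.00152041 0.0016162  0.01429271 0.02567879]
```

```bash
cat >> h.py <<'E'
ST=(.5775,.061,.057)
def toW(l):
    c,s=np.cos(ST[2]),np.sin(ST[2]); return np.array([ST[0]+c*l[0]-s*l[1],ST[1]+s*l[0]+c*l[1],l[2]])
def toS(X):
    c,s=np.cos(ST[2]),np.sin(ST[2]); d=np.array(X)[:2]-ST[:2]; return np.array([c*d[0]+s*d[1],-s*d[0]+c*d[1],X[2]])
def st():
    s=ctrl.get_state(); return s,R.from_rotvec(s['tool_rot'])
def Rs(lean,sgn=1):
    "tool x = (0, sin lean, -cos lean) in stand, y = sgn*stand x"
    x=np.array([0,np.sin(lean),-np.cos(lean)]); y=np.array([sgn,0,0.]); z=np.cross(x,y)
    return R.from_euler('z',ST[2])*R.from_matrix(np.c_[x,y,z])
def delta(Rt,pt,pgrasp=None,off=.164):
    "shift in tool axes (mm) & rotvec from now to target grasp point pt"
    s,r=st(); dr=(r.inv()*Rt); tcp=pt-Rt.apply([off,0,0]); 
    return (r.inv().apply(tcp-s['position'])*1000).round(1), dr.as_rotvec().round(3), ((Rt.inv().apply(tcp-s['position']))*1000).round(1)
E
python3 - <<'E'
from h import *
s,r=st(); print(r.as_matrix().round(3))
q=.523
hp=toW([.105*np.sin(q-.698),-.09,.165+.105*np.cos(q-.698)]); print(hp)
for sg in(1,-1): print(delta(Rs(0,sg),hp+[0,0,.15]))
# tail
p=PS['side']; uv=[269.7+.5,178.2]
c,sn=np.cos(ST[2]),np.sin(ST[2])
for z in (.11,.12,.13,.14,.15): print(z,toS(onz('side',[271,179],z)).round(3),toS(onz('side',[269.7,178.2],z)).round(3), [proj('top',toW([-.06-np.sqrt(.054**2-(z-.117)**2),-.026,z])).round(1) ])
E
```

```text
[[ 0.     0.233  0.973]
 [ 0.     0.973 -0.233]
 [-1.     0.     0.   ]]
[ 0.56437556 -0.02989531  0.26839629]
(array([-177.6, -547.8,  555.8]), array([ 1.279,  0.   , -0.   ]), array([-177.6,  374.7,  684.5]))
(array([-177.6, -547.8,  555.8]), array([-1.863,  0.   ,  0.   ]), array([-177.6, -374.7, -684.5]))
0.11 [-0.102 -0.017  0.11 ] [-0.107 -0.016  0.11 ] [array([237.3, 217.8])]
0.12 [-0.099 -0.021  0.12 ] [-0.105 -0.021  0.12 ] [array([237.1, 217.5])]
0.13 [-0.097 -0.026  0.13 ] [-0.103 -0.026  0.13 ] [array([236.8, 216.7])]
0.14 [-0.095 -0.031  0.14 ] [-0.1  -0.03  0.14] [array([236.5, 215.1])]
0.15 [-0.092 -0.035  0.15 ] [-0.098 -0.035  0.15 ] [array([236.1, 212.6])]
```

```bash
python3 -m crank '[-60,0,0,0,0,0,87,-60,0,0,0,0,0,87,-57,-20,20,0,0,0,87,0,-42,43,0,0,0,87,0,-42,43,0,0,0,87]' 40
python3 -m crank '[0,-42,43,0,0,0,87,0,-42,43,0,0,0,87,0,-42,43,0,0,0,87,0,-42,43,0,0,0,87,0,-42,43,0,0,0,87]'
python3 - <<'E'
from h import *
s,r=st();print(s['time'],s['joint_positions'].round(2) if hasattr(s['joint_positions'],'round') else s['joint_positions'])
hp=toW([.105*np.sin(.523-.698),-.09,.165+.105*np.cos(.523-.698)])
print(delta(Rs(0,1),hp+[0,0,.15]))
E
```

```text
time: 1.92
position: [0.2305, 0.5055, 0.5816]
tool_rot: [0.185, 1.562, -0.182]
ft_force: [1.1, -0.3, 0.1]
grip_width: 1.006
time: 2.55
position: [0.3908, 0.2505, 0.5811]
tool_rot: [0.185, 1.562, -0.183]
ft_force: [1.4, 0.6, -1.0]
grip_width: 1.0
2.55 [-0.92 -0.12  0.26  1.58  0.03  1.67  0.68]
(array([  -1.5, -232.3,  234. ]), array([ 1.279e+00, -0.000e+00, -1.000e-03]), array([ -1.3, 157.3, 289.8]))
```

```bash
python3 -m crank '[0,-42,43,0,0,0,87,0,-42,43,0,0,0,87,0,-42,43,0,0,0,87,0,-42,43,0,0,0,87,0,-42,43,0.18,0,0,87]'
python3 -m crank '[0,-21,20,0.18,0,0,87,0,0,0,0.18,0,0,87,0,0,0,0.18,0,0,87,0,0,0,0.18,0,0,87,0,0,0,0.18,0,0,87]'
python3 -m crank '[0,0,0,0.18,0,0,87,0,0,0,0.02,0,0,87,0,0,0,0,0,0,87,0,0,0,0,0,0,87,0,0,0,0,0,0,87]'
python3 - <<'E'
from h import *
s,r=st();print(s['time'],np.round(s['joint_positions'],2))
hp=toW([.105*np.sin(.523-.698),-.09,.165+.105*np.cos(.523-.698)])
print(delta(Rs(0,1),hp))
for n in('side','top'):
    im=ctrl.get_image(n); cv2.imwrite(f'pics/{n}1.png',im[:,:,::-1])
    x0,y0=((170,80),(150,100))[n=='top']
    cv2.imwrite(f'pics/{n}1c.png',cv2.resize(im[y0:y0+150,x0:x0+200,::-1],None,fx=4,fy=4,interpolation=cv2.INTER_CUBIC))
    for t in['crank_handle','axle','guard_lip']: print(n,t,[(x['at'],x['confidence']) for x in ctrl.mark_of(n,t)])
E
```

```text
time: 3.18
position: [0.5509, -0.0035, 0.5812]
tool_rot: [0.329, 1.545, -0.328]
ft_force: [0.8, 0.8, 0.2]
grip_width: 1.005
time: 3.8
position: [0.5601, -0.0291, 0.5808]
tool_rot: [1.023, 1.317, -1.023]
ft_force: [-0.5, -0.7, -0.0]
grip_width: 0.996
time: 4.42
position: [0.5602, -0.029, 0.5807]
tool_rot: [1.167, 1.236, -1.167]
ft_force: [0.3, -0.2, 0.2]
grip_width: 1.004
4.425 [-0.66  0.12  0.74  1.38 -0.08  1.67  0.13]
(array([148.4,   4.1,   1.1]), array([-0., -0., -0.]), array([148.4,   4.1,   1.1]))
side crank_handle [([282.9, 187.9], 0.75)]
side axle [([302.0, 184.0], 0.93), ([279.9, 104.4], 0.45)]
side guard_lip [([269.7, 174.5], 0.95)]
top crank_handle []
top axle [([223.7, 175.3], 0.96)]
top guard_lip []
```

View pics/side1c.png

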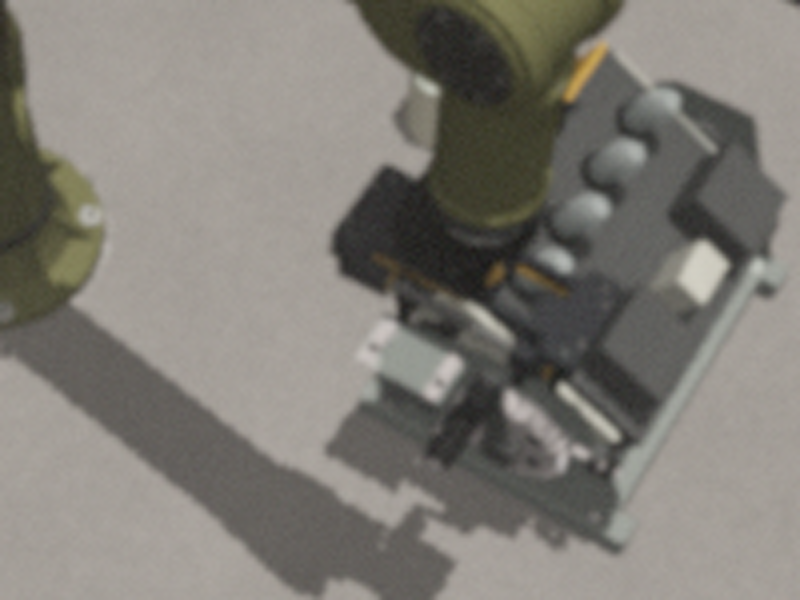

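View pics/top1c.png

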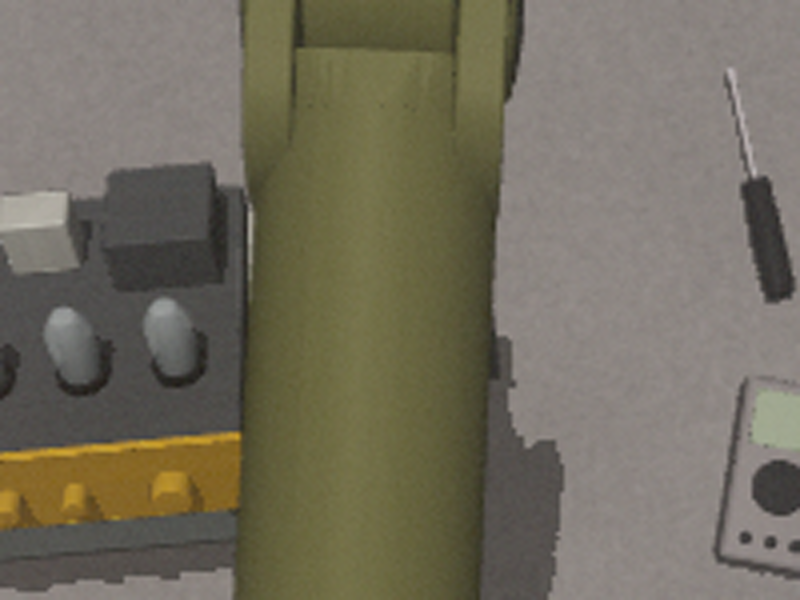

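```bash
python3 -m crank '[40,4,5,0,0,0,87,40,0,0,0,0,0,87,30,0,0,0,0,0,87,20,0,0,0,0,0,87,18,0,0,0,0,0,87]'
python3 -m crank '[0,0,0,0,0,0,87,0,0,0,0,0,0,0,0,0,0,0,0,0,0,0,0,0,0,0,0,0,0,0,0,0,0,0,0]' 15
python3 -m crank '[0,0,0,0,0,0,0,0,0,0,0,0,0,0,0,0,0,0,0,0,0,0,0,0,0,0,0,0,0,0,0,0,0,0,0]' 15
python3 - <<'E'
from h import *
s,r=st();print(s['time'],np.round(s['joint_positions'],2),s['ft_force'],toS(s['position']+r.apply([.164,0,0])))
im=ctrl.get_image('side'); cv2.imwrite('pics/side2c.png',cv2.resize(im[80:230,170:370,::-1],None,fx=4,fy=4,interpolation=cv2.INTER_CUBIC))
E
```

```text
time: 5.45
position: [0.5644, -0.0337, 0.4319]
tool_rot: [1.168, 1.235, -1.168]
ft_force: [-0.0, 0.2, 0.7]
grip_width: 0.999
time: 6.08
position: [0.5646, -0.0338, 0.4331]
tool_rot: [1.168, 1.235, -1.167]
ft_force: [-0.0, -0.4, 0.0]
grip_width: 0.631
time: 6.7
position: [0.5653, -0.0336, 0.4331]
tool_rot: [1.169, 1.232, -1.165]
ft_force: [4.6, -1.0, -2.2]
grip_width: 0.278
6.7 [-0.65  0.15  0.74  1.65 -0.1   1.38  0.16] [ 4.64361431 -0.98972033 -2.24359525] [-0.01693581 -0.09385604  0.2691045 ]
```

View pics/side2c.png

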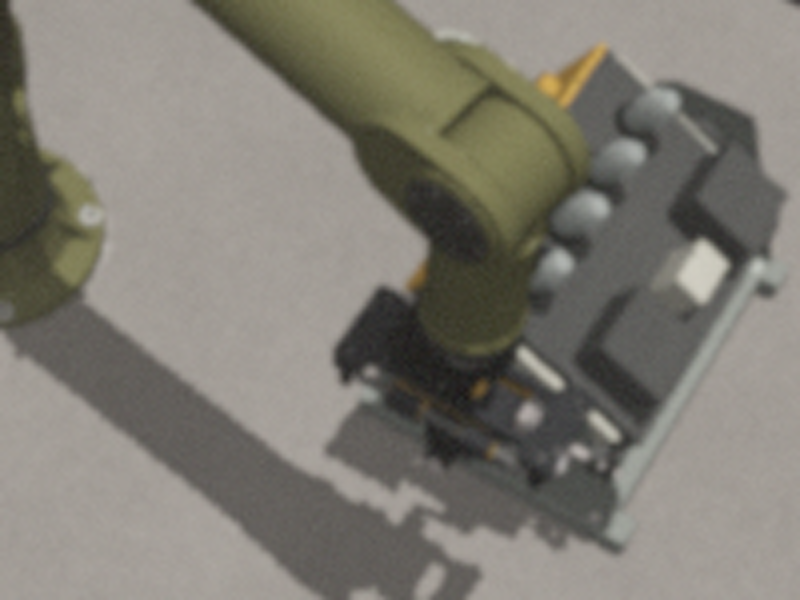

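```bash
python3 - <<'E'
import numpy as np
ph=np.linspace(-.165,.905,21)
x=105*np.sin(ph);z=105*np.cos(ph)
for i in range(20): print(i,round(-(z[i+1]-z[i]),1),round(x[i+1]-x[i],1))
E
python3 -m crank '[0,0,0,0,0,0,0,0,0,0,0,0,0,0,-0.8,5.5,0,0,0,0,0,-0.5,5.6,0,0,0,0,0,-0.2,5.6,0,0,0,0,0]' 35
```

```text
0 -0.8 5.6
1 -0.5 5.6
2 -0.2 5.6
3 0.1 5.6
4 0.4 5.6
5 0.7 5.6
6 1.0 5.5
7 1.3 5.5
8 1.6 5.4
9 1.9 5.3
10 2.2 5.2
11 2.4 5.1
12 2.7 4.9
13 3.0 4.8
14 3.2 4.6
15 3.5 4.4
16 3.7 4.2
17 3.9 4.0
18 4.1 3.8
19 4.3 3.6
time: 7.38
position: [0.5782, -0.0334, 0.4342]
tool_rot: [1.163, 1.246, -1.177]
ft_force: [-15.8, 0.6, 10.6]
grip_width: 0.277
```

```bash

python3 -m crank '[0.1,5.6,0,0,0,0,0,0.4,5.6,0,0,0,0,0,0.7,5.6,0,0,0,0,0,1.0,5.5,0,0,0,0,0,1.3,5.5,0,0,0,0,0]'
python3 - <<'E'
from h import *
s,r=st();g=toS(s['position']+r.apply([.164,0,0]));print(g,np.arctan2(g[0],g[2]-.165),np.hypot(g[0],g[2]-.165))
E
```

```text
time: 8.0
position: [0.6077, -0.0316, 0.4327]
tool_rot: [1.167, 1.24, -1.17]
ft_force: [-8.8, 2.0, 12.9]
grip_width: 0.274
[ 0.02415599 -0.0938451   0.26870662] 0.22884580722552061 0.10648274755883066
```

```bash

python3 -m crank '[0.8,5.4,0,0,0,0,0,1.2,5.3,0,0,0,0,0,1.8,5.2,0,0,0,0,0,2.1,5.1,0,0,0,0,0,2.5,4.9,0,0,0,0,0]'
python3 - <<'E'
from h import *
s,r=st();g=toS(s['position']+r.apply([.164,0,0]));print(g,np.arctan2(g[0],g[2]-.165),np.hypot(g[0],g[2]-.165))
E
```

```text
time: 8.62
position: [0.6341, -0.0299, 0.4236]
tool_rot: [1.167, 1.238, -1.169]
ft_force: [-5.6, 0.3, 8.0]
grip_width: 0.273
[ 0.05086613 -0.09376364  0.25963089] 0.49321231417999245 0.1074354156478725
```

```bash

python3 -m crank '[2.8,4.8,0,0,0,0,0,3.0,4.6,0,0,0,0,0,3.3,4.4,0,0,0,0,0,3.5,4.2,0,0,0,0,0,3.7,4.0,0,0,0,0,0]'
python3 - <<'E'
from h import *
s,r=st();g=toS(s['position']+r.apply([.164,0,0]));print(g,np.arctan2(g[0],g[2]-.165),np.hypot(g[0],g[2]-.165))
E
```

```text
time: 9.25
position: [0.6569, -0.0285, 0.4075]
tool_rot: [1.168, 1.236, -1.167]
ft_force: [-2.2, 0.1, 6.7]
grip_width: 0.279
[ 0.07427635 -0.09372483  0.24345281] 0.7580594193962819 0.10803619864277032
```

```bash

python3 -m crank '[4.1,3.8,0,0,0,0,0,4.3,3.6,0,0,0,0,0,2.2,1.6,0,0,0,0,0,2.2,1.6,0,0,0,0,0,0,0,0,0,0,0,0]'
python3 - <<'E'
from h import *
s,r=st();g=toS(s['position']+r.apply([.164,0,0]));print(g,np.arctan2(g[0],g[2]-.165),np.hypot(g[0],g[2]-.165))
E
```

```text
time: 9.88
position: [0.668, -0.0278, 0.395]
tool_rot: [1.169, 1.233, -1.165]
ft_force: [1.1, 0.1, 6.9]
grip_width: 0.279
[ 0.08581742 -0.09374667  0.23101789] 0.9150678599580915 0.10827276432891839
```

```bash

python3 -m crank '[1.6,1.2,0,0,0,0,0,1.6,1.2,0,0,0,0,0,0,0,0,0,0,0,0,0,0,0,0,0,0,0,0,0,0,0,0,0,0]'
python3 - <<'E'
from h import *
s,r=st();g=toS(s['position']+r.apply([.164,0,0]));print(g,np.arctan2(g[0],g[2]-.165),np.hypot(g[0],g[2]-.165),s['ft_force'])
E
```

```text
time: 10.5
position: [0.6688, -0.0281, 0.3946]
tool_rot: [1.169, 1.237, -1.167]
ft_force: [-9.4, 2.1, 21.6]
grip_width: 0.279
[ 0.08606168 -0.09378425  0.2306265 ] 0.9193102499475939 0.10822869533048378 [-9.37082247  2.08735167 21.62003941]
```

```bash
sed -i 's/^ST=.*/ST=(.5812,.061,.057)/' h.py
python3 -m crank '[-1.6,-1.2,0,0,0,0,0,-0.8,-0.6,0,0,0,0,0,0,0,0,0,0,0,70,0,0,0,0,0,0,87,0,0,0,0,0,0,87]'
python3 -m crank '[0,0,0,0,0,0,87,-50,0,0,0,0,0,87,-50,0,0,0,0,0,87,-50,0,20,0,0,0,87,-20,0,50,0,0,0,87]'
python3 - <<'E'
from h import *
s,r=st();print(s['time'],np.round(s['joint_positions'],2),s['ft_force'],s['position'],toS(s['position']))
for n in('side','top'):
    im=ctrl.get_image(n); cv2.imwrite(f'pics/{n}3.png',im[:,:,::-1])
    x0,y0=((220,120),(170,120))[n=='top']
    cv2.imwrite(f'pics/{n}3c.png',cv2.resize(im[y0:y0+100,x0:x0+130,::-1],None,fx=6,fy=6,interpolation=cv2.INTER_CUBIC))
    for t in['crank_handle','axle','guard_lip','pawl_tail','pawl_pin','chassis_edge']: print(n,t,[(x['at'],x['confidence']) for x in ctrl.mark_of(n,t)])
E
```

```text
time: 11.12
position: [0.6677, -0.0279, 0.3915]
tool_rot: [1.167, 1.237, -1.169]
ft_force: [0.1, -0.3, 0.5]
grip_width: 0.534
time: 11.75
position: [0.6725, -0.0954, 0.5658]
tool_rot: [1.166, 1.236, -1.159]
ft_force: [0.7, -2.1, 0.4]
grip_width: 0.987
11.75 [-0.38  0.43  0.75  1.09 -0.3   1.71  0.35] [ 0.72462526 -2.07570714  0.38386255] [ 0.67251667 -0.09535873  0.56583559] [ 0.08226075 -0.16130702  0.56583559]
side crank_handle [([312.4, 208.5], 0.54)]
side axle [([299.8, 182.2], 0.7)]
side guard_lip [([266.9, 175.2], 0.57)]
side pawl_tail [([266.9, 178.2], 0.56)]
side pawl_pin [([280.5, 190.4], 0.63)]
side chassis_edge [([293.8, 203.6], 0.73)]
top crank_handle []
top axle [([225.0, 177.7], 0.98)]
top guard_lip [([343.0, 216.5], 0.64), ([339.3, 143.5], 0.61), ([377.2, 186.6], 0.29)]
top pawl_tail []
top pawl_pin []
top chassis_edge [([147.5, 169.6], 0.79), ([339.7, 147.3], 0.21)]
```

View pics/side3c.png

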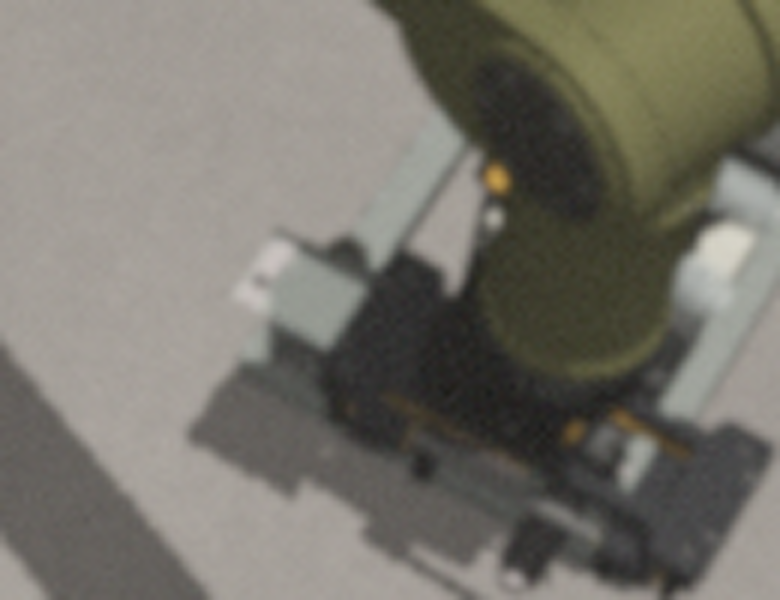

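View pics/top3c.png

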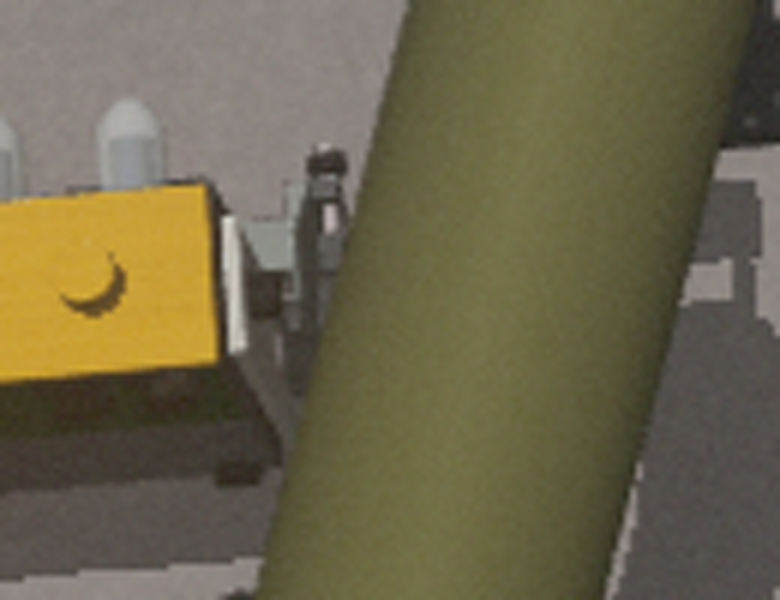

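```bash

python3 -m crank '[0,-37,24,0,0,0,60,0,-37,24,0,0,0,30,0,-37,24,0,0,0,0,0,-37,24,0,0,0,0,0,-37,24,0,0.1,0,0]'
python3 -m crank '[0,0,0,0,0.15,0,0,0,0,0,0,0.15,0,0,0,0,0,0,0.15,0,0,0,0,0,0,0.15,0,0,0,0,0,0,0.085,0,0]'
python3 - <<'E'
from h import *
s,r=st();print(s['time'],np.round(s['joint_positions'],2),s['ft_force'],s['position'],toS(s['position']),(Rs(np.pi/4).inv()*r).as_rotvec())
for n in('side','top'):
    im=ctrl.get_image(n); cv2.imwrite(f'pics/{n}4.png',im[:,:,::-1])
    x0,y0=((220,120),(170,120))[n=='top']
    cv2.imwrite(f'pics/{n}4c.png',cv2.resize(im[y0:y0+100,x0:x0+130,::-1],None,fx=6,fy=6,interpolation=cv2.INTER_CUBIC))
    for t in['crank_handle','axle','guard_lip','pawl_tail','pawl_pin']: print(n,t,[(x['at'],x['confidence']) for x in ctrl.mark_of(n,t)])
E
```

```text
time: 13.08
position: [0.4927, -0.2279, 0.5627]
tool_rot: [1.24, 1.313, -1.117]
ft_force: [0.4, 0.3, -0.9]
grip_width: 0.516
time: 13.7
position: [0.494, -0.2291, 0.561]
tool_rot: [1.708, 1.802, -0.71]
ft_force: [0.2, -0.9, -2.2]
grip_width: 0.021
13.7 [ 0.1   0.25  0.61  1.39 -0.77  2.05  0.59] [ 0.21074679 -0.85562224 -2.2337061 ] [ 0.4940175  -0.22913842  0.5610021 ] [-0.10356984 -0.2847005   0.5610021 ] [0.00599449 0.0009188  0.00086617]
side crank_handle [([311.2, 205.4], 0.45)]
side axle [([298.8, 181.2], 0.84), ([294.7, 201.5], 0.73)]
side guard_lip [([270.2, 174.8], 0.82), ([293.3, 137.2], 0.55)]
side pawl_tail [([270.7, 178.6], 0.54), ([297.3, 202.7], 0.33)]
side pawl_pin [([278.8, 185.0], 0.63)]
top crank_handle [([248.2, 139.6], 0.51)]
top axle [([222.5, 176.7], 0.95)]
top guard_lip [([244.5, 208.2], 0.57)]
top pawl_tail []
top pawl_pin [([233.7, 201.5], 0.83)]
```

View pics/side4c.png

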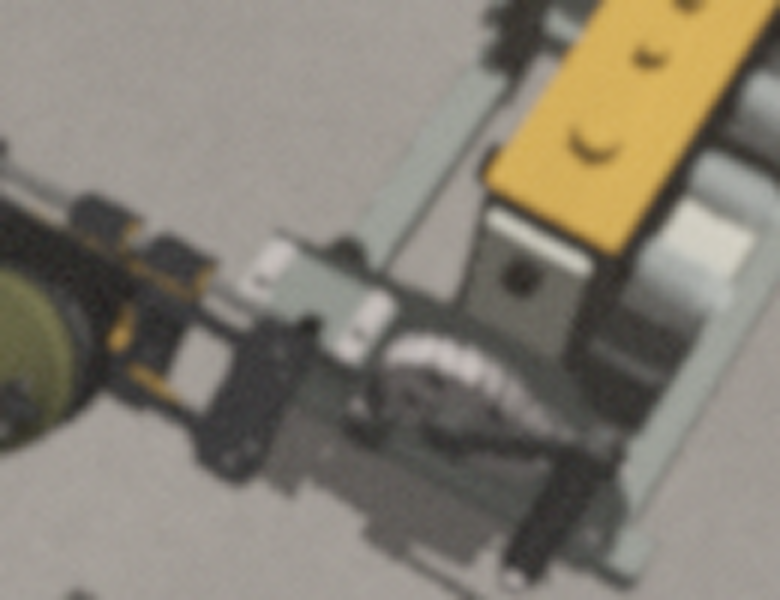

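View pics/top4c.png

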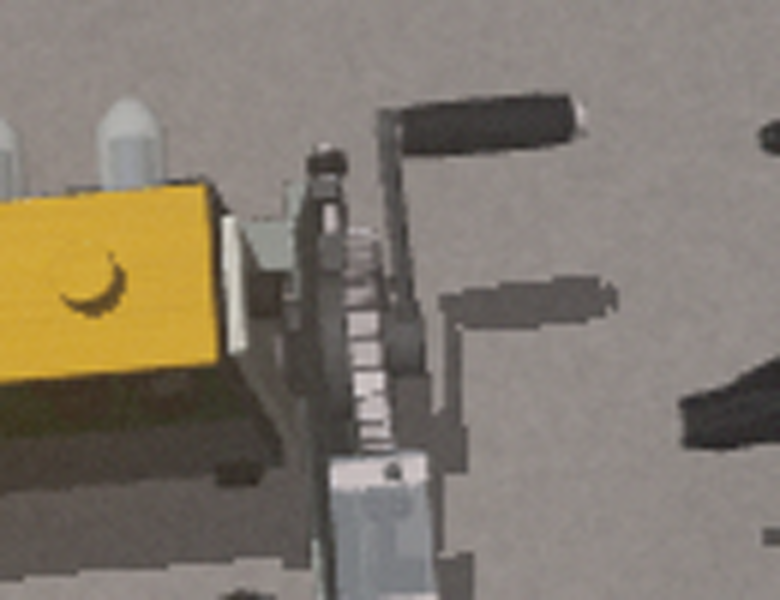

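```bash
python3 - <<'E'
import cv2,numpy as np
o=[]
for n,x0,y0 in(('top',215,188),('side',250,160),('top',215,188)):
    im=cv2.imread(f'pics/{n}{4 if len(o)<2 else 0}.png')[y0:y0+42,x0:x0+40]
    im=cv2.resize(im,None,fx=6.6,fy=12,interpolation=cv2.INTER_CUBIC)
    l=cv2.cvtColor(im,cv2.COLOR_BGR2GRAY); l=cv2.createCLAHE(4,(2,2)).apply(l); o.append(l)
cv2.imwrite('pics/enh.png',np.hstack(o)[:600,:800])
E
```

View pics/enh.png

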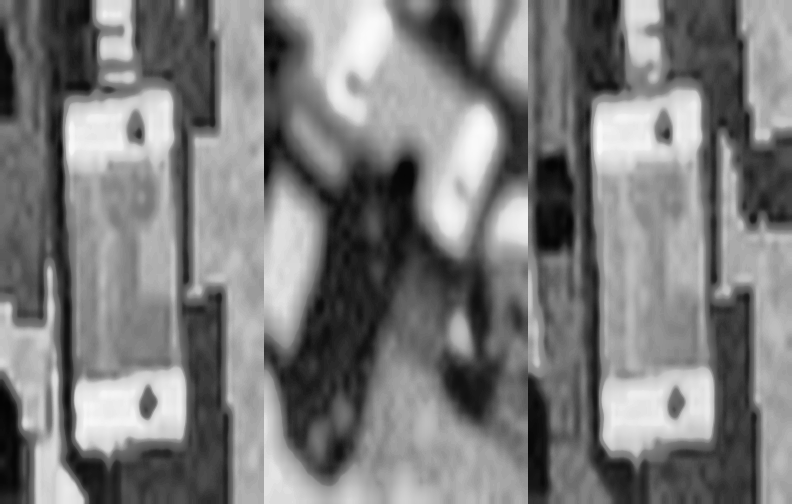

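```bash

python3 -m crank '[20,-1,30,0,0,0,0,30,-1,30,0,0,0,0,35,-1,25,0,0,0,0,45,-1,15,0,0,0,0,30,-1,11,0,0,0,0]'
python3 - <<'E'
from h import *
s,r=st();print(s['time'],np.round(s['joint_positions'],2),s['ft_force'],toS(s['position']),(Rs(np.pi/4).inv()*r).as_rotvec())
d=r.apply([.182,0,0]); print('tip',toS(s['position']+d))
E
```

```text
time: 14.92
position: [0.4867, -0.1924, 0.3689]
tool_rot: [1.702, 1.804, -0.707]
ft_force: [0.0, -0.6, -0.6]
grip_width: 0.006
14.925 [ 0.05  0.28  0.57  1.73 -0.73  1.73  0.8 ] [ 0.02079057 -0.59863879 -0.62350813] [-0.10876367 -0.24760322  0.368896  ] [ 0.00097218  0.00014322 -0.00121492]
tip [-0.10898477 -0.11889137  0.24022117]
```

```bash

python3 -m crank '[15,0,1,0,0,0,0,20,0,0,0,0,0,0,20,0,0,0,0,0,0,20,0,0,0,0,0,0,10,0,0,0,0,0,0]'
python3 - <<'E'
from h import *
s,r=st();print(s['time'],np.round(s['joint_positions'],2),s['ft_force'])
d=r.apply([.182,0,0]); print('tip',toS(s['position']+d))
for n in('side','top'):
    im=ctrl.get_image(n); cv2.imwrite(f'pics/{n}5.png',im[:,:,::-1])
    x0,y0=((220,120),(170,150))[n=='top']
    cv2.imwrite(f'pics/{n}5c.png',cv2.resize(im[y0:y0+100,x0:x0+130,::-1],None,fx=6,fy=6,interpolation=cv2.INTER_CUBIC))
    print(proj(n,s['position']+d))
E
```

```text
time: 15.55
position: [0.4835, -0.1332, 0.3092]
tool_rot: [1.702, 1.803, -0.705]
ft_force: [0.5, 0.9, -0.1]
grip_width: 0.007
15.55 [-0.01  0.27  0.53  1.87 -0.76  1.57  0.8 ] [ 0.46926701  0.85496899 -0.0588465 ]
tip [-0.10872809 -0.05961306  0.18049462]
[264.56047403 178.53705276]
[247.31985347 210.97472342]
```

View pics/side5c.png

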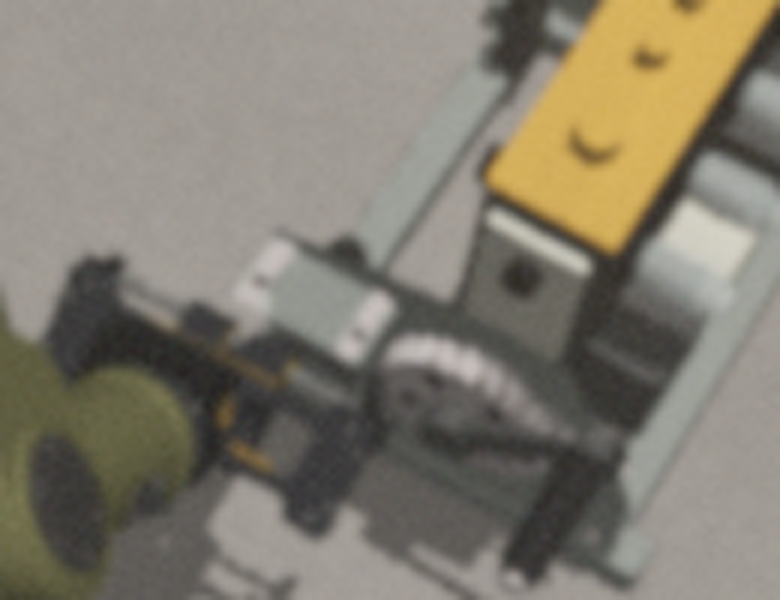

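View pics/top5c.png

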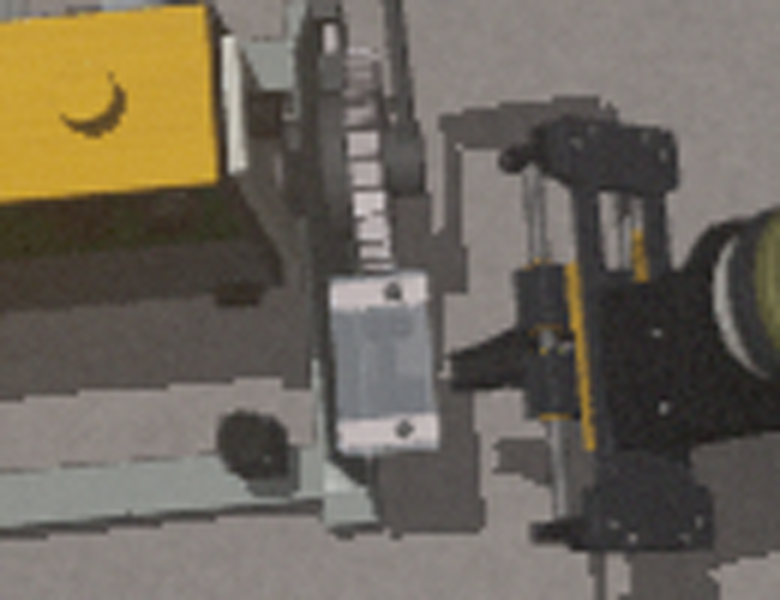

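```bash

python3 - <<'E'
from h import *
print(proj('top',toW([-.1025,-.046,.193])),proj('top',toW([-.06,-.046,.195])),proj('top',toW([-.145,-.046,.195])),proj('top',toW([-.109,-.0243,.144])))
for z in(.12,.133,.14): print(proj('top',toW([-.06-np.sqrt(.054**2-(z-.117)**2),-.026,z])))
E
```

```text
[242.10180128 208.62571663] [240.85020369 193.58989564] [243.2903734  223.65701964] [235.78922551 213.73967067]
[237.05558435 216.30549842]
[236.69593468 215.00906091]
[236.46028213 213.8065745 ]
```

```bash

python3 -m crank '[12,-1,0,0,0,0,0,12,0,0,0,0,0,0,10,0,0,0,0,0,0,8,0,0,0,0,0,0,6,0,0,0,0,0,0]'
python3 - <<'E'
from h import *
s,r=st();print(s['time'],np.round(s['joint_positions'],2),s['ft_force'])
d=r.apply([.182,0,0]); print('tip',toS(s['position']+d))
im=ctrl.get_image('top'); cv2.imwrite('pics/top6c.png',cv2.resize(im[170:250,190:290,::-1],None,fx=7,fy=7,interpolation=cv2.INTER_CUBIC))
E
```

```text
time: 16.27
position: [0.4807, -0.1003, 0.2756]
tool_rot: [1.703, 1.802, -0.706]
ft_force: [-0.1, 0.2, 0.4]
grip_width: 0.004
16.275 [-0.05  0.28  0.5   1.94 -0.79  1.49  0.81] [-0.1450625   0.23297652  0.39160686]
tip [-0.10945338 -0.02662636  0.14690952]
```

View pics/top6c.png

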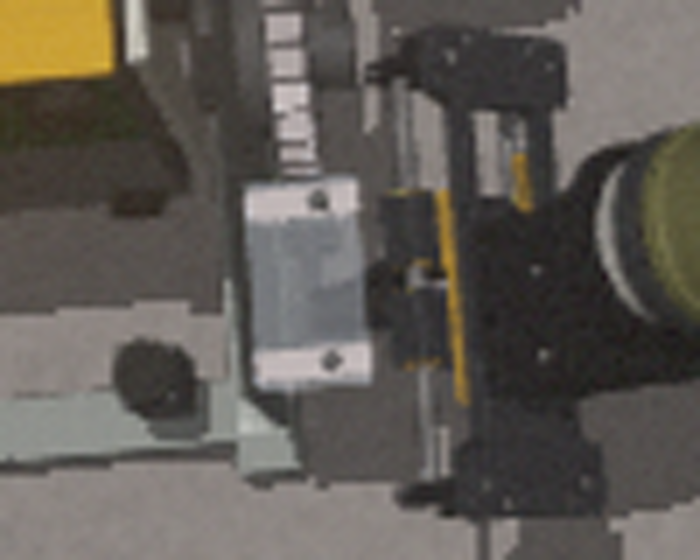

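```bash

python3 -m crank '[2,0,2,0,0,0,0,2,0,2,0,0,0,0,2,0,2,0,0,0,0,2,0,2,0,0,0,0,0,0,0,0,0,0,0]'
python3 - <<'E'
from h import *
s,r=st();print(s['ft_force'],toS(s['position']+r.apply([.182,0,0])))
E
```

```text
time: 16.95
position: [0.4807, -0.1009, 0.2642]
tool_rot: [1.703, 1.801, -0.707]
ft_force: [0.1, 0.2, -0.1]
grip_width: 0.002
[ 0.11981744  0.22078519 -0.14230563] [-0.10945467 -0.02729685  0.13539676]
```

```bash

python3 -m crank '[2,0,2,0,0,0,0,2,0,2,0,0,0,0,2,0,2,0,0,0,0,0,0,0,0,0,0,0,0,0,0,0,0,0,0]'
python3 - <<'E'
from h import *
s,r=st();print(s['ft_force'],s['torque'],toS(s['position']+r.apply([.182,0,0])))
E
```

```text
time: 17.58
position: [0.4808, -0.1007, 0.2562]
tool_rot: [1.703, 1.801, -0.706]
ft_force: [0.2, 0.7, 0.7]
grip_width: 0.007
[0.21129038 0.69390897 0.69684957] [-0.93161686  0.0227286  -0.03044784] [-0.10934393 -0.02706243  0.12748248]
```

```bash

python3 -m crank '[2,0,2,0,0,0,0,2,0,2,0,0,0,0,2,0,2,0,0,0,0,0,0,0,0,0,0,0,0,0,0,0,0,0,0]'
python3 - <<'E'
from h import *
s,r=st();print(s['ft_force'],s['torque'],toS(s['position']+r.apply([.182,0,0])))
im=ctrl.get_image('top'); cv2.imwrite('pics/top7c.png',cv2.resize(im[170:250,190:290,::-1],None,fx=7,fy=7,interpolation=cv2.INTER_CUBIC))
im=ctrl.get_image('side'); cv2.imwrite('pics/side7c.png',cv2.resize(im[130:220,220:340,::-1],None,fx=6,fy=6,interpolation=cv2.INTER_CUBIC))
E
```

```text
time: 18.2
position: [0.4807, -0.1007, 0.2477]
tool_rot: [1.703, 1.802, -0.706]
ft_force: [-0.7, -1.3, -0.1]
grip_width: 0.004
[-0.71061244 -1.27435084 -0.12022542] [-0.86484739  0.00207903 -0.03428827] [-0.10938301 -0.0270461   0.1189898 ]
```

View pics/top7c.png

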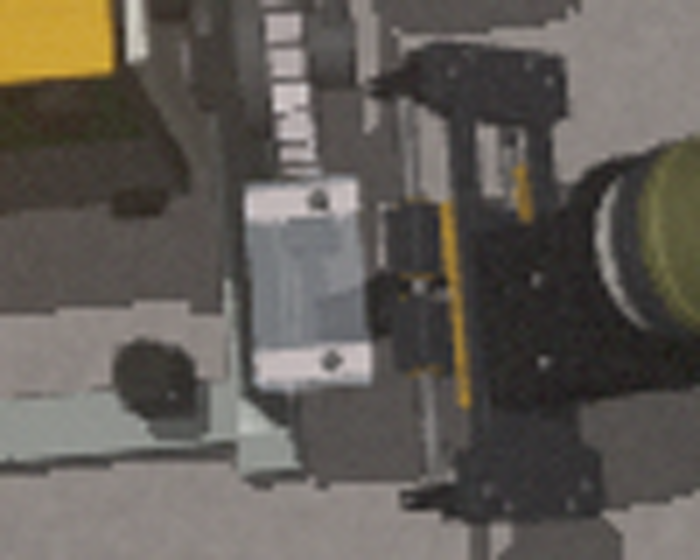

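View pics/side7c.png

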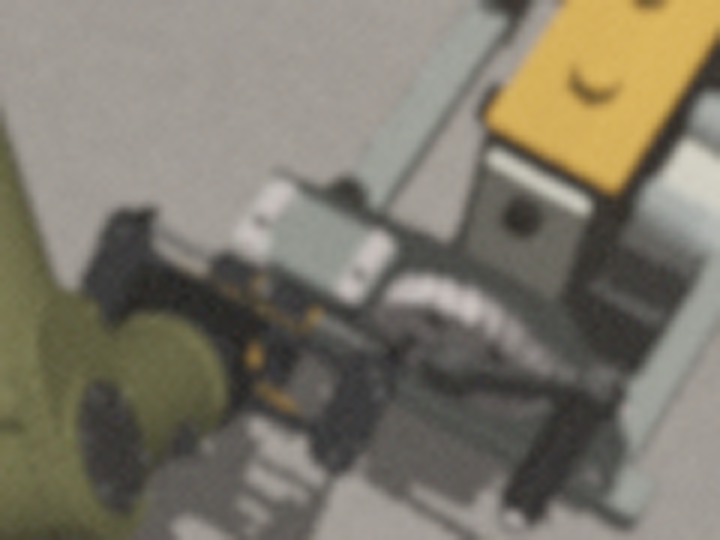

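```bash
python3 - <<'E'
from h import *
o=[]
im5=cv2.imread('pics/top5.png'); 
im7=ctrl.get_image('top')[:,:,::-1].copy(); cv2.imwrite('pics/top8.png',im7)
for im in(im5,im7):
    g=im[190:230,220:252].astype(float).mean(2)
    g=np.clip((g-60)*2.6,0,255).astype(np.uint8)
    o.append(cv2.resize(g,None,fx=12,fy=14,interpolation=cv2.INTER_CUBIC))
cv2.imwrite('pics/enh8.png',np.hstack(o))
print(ctrl.mark_of('top','pawl_tail'))
s,r=st(); 
for c in ([.182,0,0],[.182,0,.0095],[.182,0,-.0095],[.182,.015,.0095],[.182,-.015,.0095]): print(c,proj('top',s['position']+r.apply(c)).round(1))
E
```

```text
[{'at': [149.6, 172.1], 'confidence': 0.44}]
[0.182, 0, 0] [237.3 214.8]
[0.182, 0, 0.0095] [239.7 214.9]
[0.182, 0, -0.0095] [234.9 214.7]
[0.182, 0.015, 0.0095] [239.3 209.9]
[0.182, -0.015, 0.0095] [240.1 219.8]
```

View pics/enh8.png

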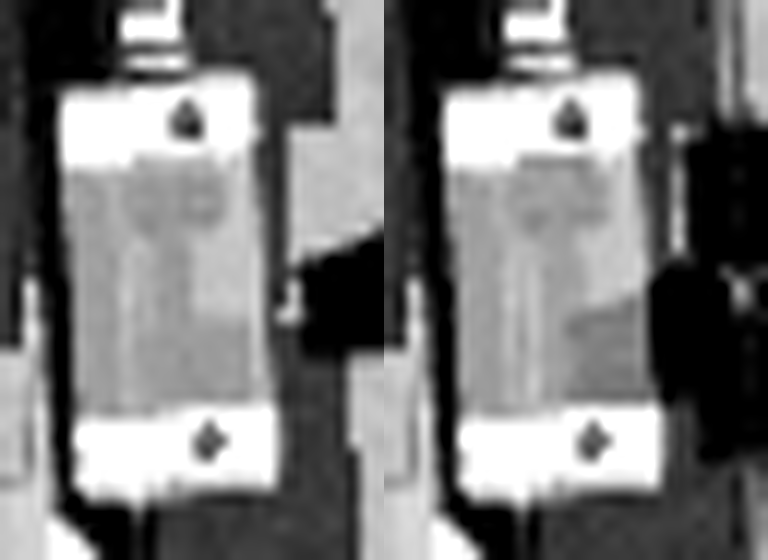

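```bash
python3 - <<'E'
from h import *
for z in(.10,.117,.13,.15,.16,.17,.18):
    print(z,[toS(onz('top',[c-.6,r-1.4],z)).round(4)[:2] for c,r in((230,201),(239,207),(234.5,204))], 'r54 x',-.06-np.sqrt(max(0,.054**2-(z-.117)**2)))
A=np.vstack([np.array([PS[n][0]-uv[0]*PS[n][2],PS[n][1]-uv[1]*PS[n][2]]) for n,uv in(('side',[270,178.3]),('top',[234.5,203]))])
X=np.linalg.lstsq(A[:,:3],-A[:,3],rcond=None)[0];print(toS(X))
E
```

```text
0.1 [array([-0.0583, -0.0056]), array([-0.0792, -0.0315]), array([-0.0688, -0.0185])] r54 x -0.11125426811495799
0.117 [array([-0.0612, -0.0068]), array([-0.0817, -0.0324]), array([-0.0715, -0.0196])] r54 x -0.11399999999999999
0.13 [array([-0.0633, -0.0078]), array([-0.0837, -0.033 ]), array([-0.0735, -0.0204])] r54 x -0.11241183072551464
0.15 [array([-0.0667, -0.0093]), array([-0.0867, -0.0341]), array([-0.0767, -0.0217])] r54 x -0.10274342054632501
0.16 [array([-0.0683, -0.01  ]), array([-0.0881, -0.0346]), array([-0.0783, -0.0223])] r54 x -0.09266496594212215
0.17 [array([-0.07  , -0.0108]), array([-0.0896, -0.0351]), array([-0.0798, -0.023 ])] r54 x -0.07034408043278856
0.18 [array([-0.0717, -0.0115]), array([-0.0911, -0.0357]), array([-0.0814, -0.0236])] r54 x -0.06
[-0.08978481 -0.03323293  0.16476503]
```

```bash

python3 -m crank '[-15,0,0,0,0,0,0,-25,0,0,0,0,0,0,-25,0,0,0,0,0,0,-25,0,0,0,0,0,0,-10,0,0,0,0,0,0]'
python3 - <<'E'
from h import *
s,r=st();print(s['ft_force'],toS(s['position']+r.apply([.182,0,0])))
for n in('top','side'):
    im=ctrl.get_image(n); cv2.imwrite(f'pics/{n}9.png',im[:,:,::-1])
    for t in('pawl_tail','pawl_pin'): print(n,t,ctrl.mark_of(n,t))
    for t in('pawl_tail','pawl'):
        for x in ctrl.regions_of(n,t)[:2]:
            ys,xs=np.nonzero(x['region']); print(n,t,x['confidence'],x['at'],len(xs),xs.min(),xs.max(),ys.min(),ys.max())
            if len(xs)<300:
                for row in x['region'][ys.min():ys.max()+1,xs.min():xs.max()+1]: print(''.join('.#'[int(k)] for k in row))
o=[]
for f in('top5','top9'):
    g=cv2.imread(f'pics/{f}.png')[190:230,220:252].astype(float).mean(2)
    o.append(cv2.resize(np.clip((g-60)*2.6,0,255).astype(np.uint8),None,fx=12,fy=14,interpolation=cv2.INTER_CUBIC))
cv2.imwrite('pics/enh9.png',np.hstack(o))
o=[]
for f in('side4','side9'):
    g=cv2.imread(f'pics/{f}.png')[160:200,255:287]
    o.append(cv2.resize(np.clip(g*1.6,0,255).astype(np.uint8),None,fx=12,fy=14,interpolation=cv2.INTER_CUBIC))
cv2.imwrite('pics/enh9s.png',np.hstack(o))
E
```

```text
time: 19.02
position: [0.4848, -0.1731, 0.3201]
tool_rot: [1.705, 1.798, -0.706]
ft_force: [0.9, -0.1, -0.4]
grip_width: 0.005
[ 0.85694221 -0.11315521 -0.42125253] [-0.10895855 -0.0998193   0.19113454]
top pawl_tail [{'at': [172.7, 227.5], 'confidence': 0.16}]
top pawl_pin [{'at': [235.6, 202.4], 'confidence': 0.65}]
side pawl_tail [{'at': [266.4, 181.4], 'confidence': 0.62}, {'at': [294.0, 201.9], 'confidence': 0.48}, {'at': [280.8, 185.7], 'confidence': 0.21}]
side pawl_pin [{'at': [281.1, 186.9], 'confidence': 0.7}, {'at': [291.8, 137.9], 'confidence': 0.65}, {'at': [267.9, 181.5], 'confidence': 0.55}]
side pawl_tail 0.49 [275.2, 183.3] 70 267 282 179 186
.####...........
#######.........
##############..
###############.
#####..#########
.........#######
...........#####
............####
```

View pics/enh9.png

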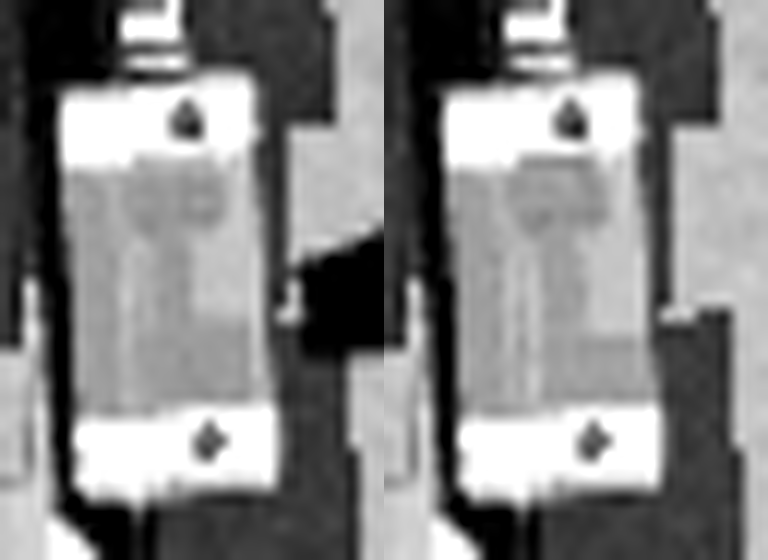

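View pics/enh9s.png

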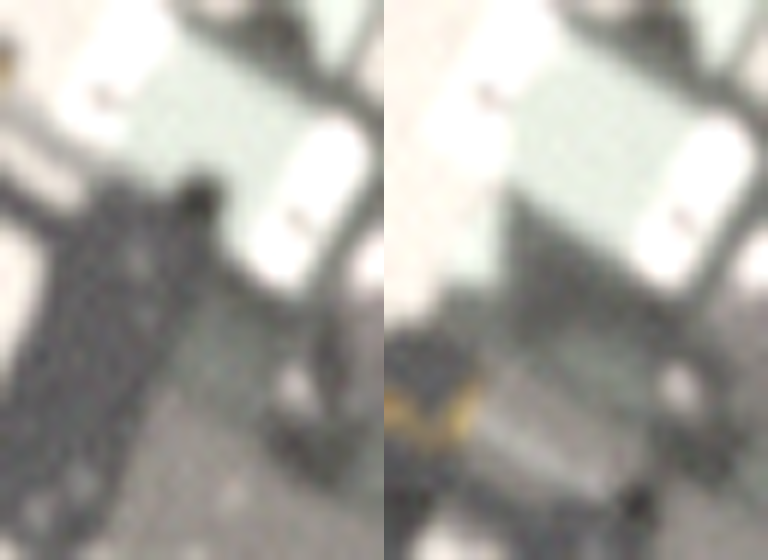

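```bash
python3 - <<'E'
from h import *
for l in([-.103,-.026,.150],[-.114,-.026,.12],[-.0825,-.026,.166],[-.06,-.026,.117]): print(l,proj('side',toW(l)).round(1),proj('top',toW(l)).round(1))
o=[]
for f in('side0','side1','side9'):
    g=cv2.imread(f'pics/{f}.png')[162:196,258:288]
    o.append(cv2.resize(np.clip(g*1.8,0,255).astype(np.uint8),None,fx=8.8,fy=12,interpolation=cv2.INTER_CUBIC))
cv2.imwrite('pics/enh10s.png',np.hstack(o))
a,b=[cv2.imread(f'pics/{f}.png')[198:222,228:244].mean(2).round().astype(int) for f in('top4','top9')]
print(b-a)
E
```

```text
[-0.103, -0.026, 0.15] [270.7 176.2] [236.1 211.4]
[-0.114, -0.026, 0.12] [267.7 178.6] [237.1 216.3]
[-0.0825, -0.026, 0.166] [275.9 176.8] [235.1 203.6]
[-0.06, -0.026, 0.117] [280.5 186.1] [235.7 198.7]
[[ -7  -6  -7  -4  -4  -6  -7  -4  -7  -4  -6  -5  -6  -7  -5  -9]
 [ -7  -3  -6  -7  -4  -6  -4  -7  -6  -7  -6  -7  -5  -8  -2  -4]
 [ -5  -5  -6  -8  -7  -6  -8 -12 -10  -6  -5  -7  -3  -4  -3  -4]
 [ -6  -6  -7  -9 -23 -21 -24 -25 -25  -9  -6  -4  -4  -4  -8  -6]
 [ -5  -5  -8  -8  -5  -9  -6   0 -16  -6  -7  -5  -4  -5  -2  -6]
 [ -6  -5  -6  -6  -1  -6  -7   1  -3  -5  -2  -4  -5  -6  -2  -7]
 [ -4  -7  -7  -5  -8  -4  -7  -4 -12  -2  -3  -3  -6  -5  -6  -7]
 [ -7  -7  -4  -8  -7 -17  -7  -5  -4  -5  -8  -5  -4  -5  -6   0]
 [ -3  -4  -5  -6  -5  -4  -3  -7  -1  -5  -6  -8  -6  -7  -4  -6]
 [ -8  -6  -5  -8  -6  -4  -6  -5  -7  -6  -7  -4  -6  -4  -3  -6]
 [ -8  -9  -7  -8  -2  -6  -3  -2 -13  -5  -6  -4  -6  -4  -4  -5]
 [ -2  -6  -5  -7   2  -6  -2  -2 -12  -7  -4  -6  -3  -7  -5  -3]
 [ -5  -9  -5  -4   7  -5  -5  -5 -19  -6  -6  -4  -3  -5  -6  -3]
 [ -6  -3  -8  -5   4  -2  -6   0 -17  -5  -5  -5  -5  -5  -8  -5]
 [ -4  -5  -5  -7   1  -2  -7  -5  -9   1   0   0  -3  -6  -6  -3]
 [ -4  -6  -5  -6   1  -1  -4  -1   0   7  11   8  10  -5  -1  -6]
 [ -3  -8  -3  -8   5  -4  -2  -4  -7  -5  -5  -6  -2 -15  -8  -7]
 [ -6  -4  -7  -5   1  -3  -4  -1  -3  -2  -4  -2  -1 -13  -7  -2]
 [ -4  -2  -5  -5   9  -2  -4  -1  -5  -2  -4  -1  -3 -14  -5  -2]
 [ -6  -7  -4  -7  10  -2  -2  -6  -4  -6  -5  -3  -2 -12  -5  -6]
 [ -3  -5  -8  -6   2  -4  -3  -6  -5  -2  -2  -7  -2 -17  -7  -7]
 [ -5  -7  -6  -7   2  -5  -7  -5  -9  -5  -6  -6  -6  -5  -4  -5]
 [ -7  -6  -6  -4  -5  -6  -4  -5  -7  -5  -8  -6  -7  -5  -6  -8]
 [ -6  -5  -5  -4  -8  -5  -6  -6  -3  -4  -6  -5  -6  -5  -8  -5]]
```

View pics/enh10s.png

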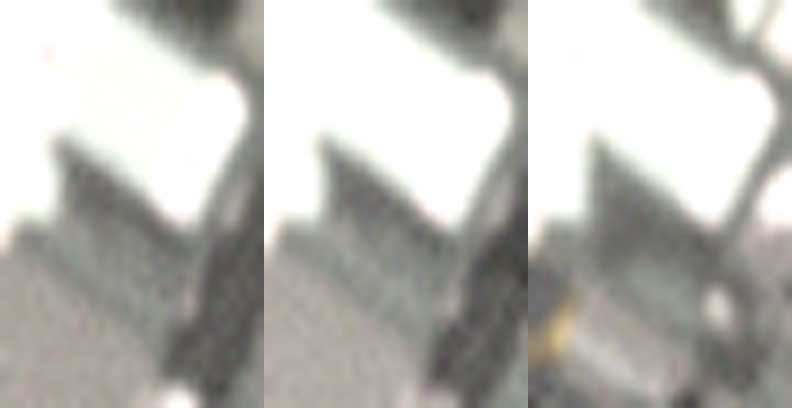

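```bash

python3 -m crank '[25,0,0,0,0,0,0,25,0,0,0,0,0,0,25,0,0,0,0,0,0,15,0,0,0,0,0,0,12,0,0,0,0,0,0]'
python3 -m crank '[2,0,2,0,0,0,0,2,0,2,0,0,0,0,0,0,0,0,0,0,0,0,0,0,0,0,0,0,0,0,0,0,0,0,0]'
python3 - <<'E'
from h import *
s,r=st();print(s['ft_force'],s['torque'],toS(s['position']+r.apply([.182,0,0])))
E
```

```text
time: 20.15
position: [0.4807, -0.0988, 0.246]
tool_rot: [1.703, 1.802, -0.706]
ft_force: [0.7, -1.1, 0.9]
grip_width: 0.003
time: 20.78
position: [0.481, -0.0989, 0.2428]
tool_rot: [1.705, 1.804, -0.7]
ft_force: [-1.8, 1.7, 9.6]
grip_width: 0.004
[-1.81069345  1.69030358  9.5525248 ] [0.87999295 0.42175056 0.28955996] [-0.10892671 -0.02464747  0.1146623 ]
```

```bash

python3 -m crank '[-2,0,-2,0,0,0,0,-25,0,0,0,0,0,0,-30,0,0,0,0,0,0,-35,0,0,0,0,0,0,-40,0,0,0,0,0,0]'
python3 - <<'E'
from h import *
s,r=st();print(s['time'],s['ft_force'],s['torque'],toS(s['position']),toS(s['position']+r.apply([.182,0,0])))
for n in('top','side'):
    im=ctrl.get_image(n); cv2.imwrite(f'pics/{n}11.png',im[:,:,::-1])
    for t in('pawl_tail','crank_handle'): print(n,t,[(x['at'],x['confidence']) for x in ctrl.mark_of(n,t)])
o=[]
for f in('top4','top11'):
    g=cv2.imread(f'pics/{f}.png')[190:230,220:252].astype(float).mean(2)
    o.append(cv2.resize(np.clip((g-60)*2.6,0,255).astype(np.uint8),None,fx=12,fy=14,interpolation=cv2.INTER_CUBIC))
cv2.imwrite('pics/enh11.png',np.hstack(o))
qs=1.6
hp=toW([.105*np.sin(qs-.698),-.095,.165+.105*np.cos(qs-.698)])
print(hp,proj('side',hp),delta(Rs(0),hp+[0,0,.12]))
E
```

```text
time: 21.4
position: [0.4856, -0.1925, 0.3361]
tool_rot: [1.703, 1.8, -0.708]
ft_force: [0.8, 0.9, -0.2]
grip_width: 0.002
21.4 [ 0.77446118  0.94836512 -0.18386793] [-0.93067962 -0.02720248 -0.05364177] [-0.10992397 -0.24762138  0.33607257] [-0.10971578 -0.11917893  0.20712881]
top pawl_tail []
top crank_handle [([234.1, 202.8], 0.39)]
side pawl_tail [([269.8, 180.0], 0.57), ([302.2, 184.5], 0.49)]
side crank_handle [([312.9, 209.2], 0.57)]
[ 0.66885798 -0.02915261  0.23010442] [309.92703875 207.8876179 ] (array([ -20.8,  191.9, -233.7]), array([-0.001, -0.786,  0.001]), array([-179.7,  192.2, -150.4]))
```

View pics/enh11.png

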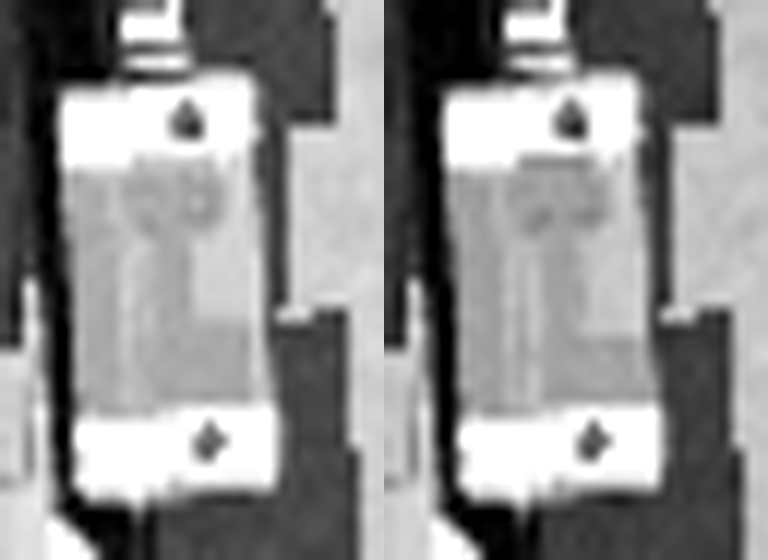

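View pics/top11.png

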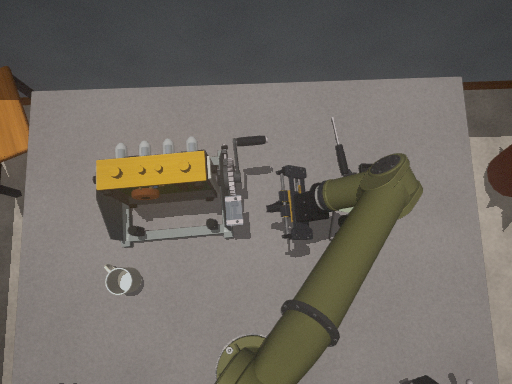

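```bash

python3 -m crank '[-25,0,-25,0,0,0,30,-25,0,-25,0,0,0,60,-25,0,-25,0,0,0,87,-25,0,-25,0,0,0,87,-25,0,-25,0,0,0,87]'
python3 -m crank '[0,0,0,0,-0.157,0,87,0,0,0,0,-0.157,0,87,0,0,0,0,-0.157,0,87,0,0,0,0,-0.157,0,87,0,0,0,0,-0.157,0,87]'
python3 -m crank '[0,38,-30,0,0,0,87,0,38,-30,0,0,0,87,0,38,-30,0,0,0,87,0,38,-30,0,0,0,87,0,38,-30,0,0,0,87]'
python3 - <<'E'
from h import *
qs=1.6
hp=toW([.105*np.sin(qs-.698),-.093,.165+.105*np.cos(qs-.698)])
s,r=st();print(s['time'],np.round(s['joint_positions'],2),delta(Rs(0),hp))
im=ctrl.get_image('side'); cv2.imwrite('pics/side12.png',cv2.resize(im[80:230,220:370,::-1],None,fx=4,fy=4,interpolation=cv2.INTER_CUBIC))
E
```

```text
time: 22.32
position: [0.4859, -0.1898, 0.5121]
tool_rot: [1.702, 1.805, -0.706]
ft_force: [-0.1, -1.0, 0.9]
grip_width: 0.489
time: 22.95
position: [0.4859, -0.1898, 0.5112]
tool_rot: [1.162, 1.234, -1.169]
ft_force: [0.7, 0.2, -0.6]
grip_width: 0.984
time: 23.58
position: [0.668, -0.0281, 0.5106]
tool_rot: [1.166, 1.238, -1.168]
ft_force: [0.4, -0.2, 0.7]
grip_width: 0.999
23.575 [-0.28  0.35  0.4   1.23 -0.13  1.59  0.15] (array([116.5,   1. ,  -0.8]), array([ 0.001, -0.001,  0.002]), array([116.5,   0.8,  -0.9]))
```

View pics/side12.png

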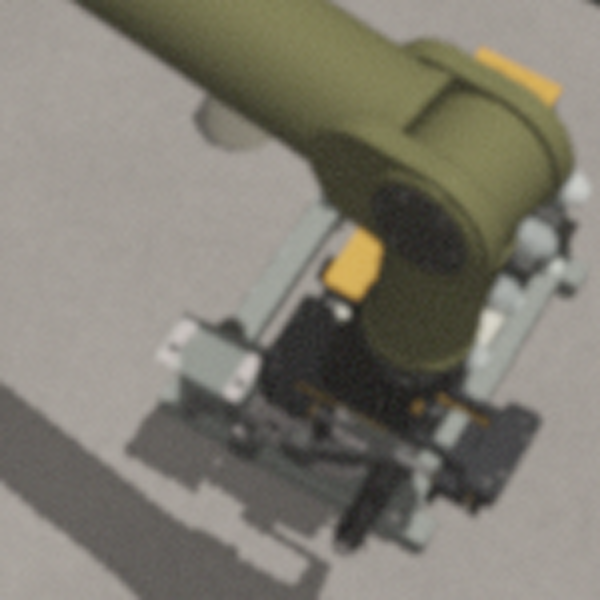

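```bash

python3 -m crank '[40,1,0,0,0,0,87,35,0,0,0,0,0,87,25,0,0,0,0,0,87,16,0,0,0,0,0,87,0,0,0,0,0,0,50]' 15
python3 -m crank '[0,0,0,0,0,0,0,0,0,0,0,0,0,0,0,0,0,0,0,0,0,0,0,0,0,0,0,0,0,0,0,0,0,0,0]' 15
python3 -m crank '[0,0,0,0,0,0,0,0,0,0,0,0,0,0,0,0,0,0,0,0,0,0,0,0,0,0,0,0,0,0,0,0,0,0,0]' 45
python3 - <<'E'
from h import *
s,r=st();g=toS(s['position']+r.apply([.164,0,0]));print(g,np.arctan2(g[0],g[2]-.1655),np.hypot(g[0],g[2]-.1655),s['grip_width'],s['ft_force'])
E
```

```text
time: 24.25
position: [0.6676, -0.0298, 0.3945]
tool_rot: [1.166, 1.238, -1.169]
ft_force: [0.1, -0.1, 0.3]
grip_width: 0.952
time: 24.88
position: [0.6681, -0.0305, 0.3963]
tool_rot: [1.168, 1.235, -1.168]
ft_force: [-0.2, 0.1, -0.1]
grip_width: 0.403
time: 25.5
position: [0.6684, -0.0305, 0.3963]
tool_rot: [1.168, 1.234, -1.167]
ft_force: [4.4, -0.2, -0.5]
grip_width: 0.273
[ 0.08200815 -0.09633346  0.23232858] 0.8870348214592126 0.10578939424715417 0.2728433470402048 [ 4.40900339 -0.23256484 -0.52399361]
```

```bash
python3 - <<'E'
import numpy as np
p=.90
for i in range(13):
    n=p-.125 if i<12 else p-.1
    print(i,round(p,3),round(n,3),'row', round(-105*(np.cos(n)-np.cos(p))/5,2), round(105*(np.sin(n)-np.sin(p))/5,2)); p=n
E
cat > g.py <<'E'
from h import *
s,r=st();g=toS(s['position']+r.apply([.164,0,0]));x,z=g[0],g[2]-.1655;ph=np.arctan2(x,z);F=s['ft_force']
print('phi',ph.round(3),'q',(ph+.698).round(3),'r',np.hypot(x,z).round(4),'y',g[1].round(4),'tang',(F[0]*np.cos(ph)-F[2]*np.sin(ph)).round(1),'rad',(F[0]*np.sin(ph)+F[2]*np.cos(ph)).round(1),'fy',F[1].round(1),'qd',np.abs(s['qd']).max().round(3))
E
python3 -m crank '[-2,-1.7,0,0,0,0,0,-2,-1.7,0,0,0,0,0,-2,-1.7,0,0,0,0,0,-2,-1.7,0,0,0,0,0,-2,-1.7,0,0,0,0,0]'; python3 g.py
```

```text
0 0.9 0.775 row -1.95 -1.76
1 0.775 0.65 row -1.71 -1.99
2 0.65 0.525 row -1.45 -2.18
3 0.525 0.4 row -1.17 -2.35
4 0.4 0.275 row -0.87 -2.48
5 0.275 0.15 row -0.55 -2.56
6 0.15 0.025 row -0.23 -2.61
7 0.025 -0.1 row 0.1 -2.62
8 -0.1 -0.225 row 0.42 -2.59
9 -0.225 -0.35 row 0.74 -2.52
10 -0.35 -0.475 row 1.05 -2.4
11 -0.475 -0.6 row 1.34 -2.25
12 -0.6 -0.7 row 1.27 -1.67
time: 26.12
position: [0.6594, -0.031, 0.4065]
tool_rot: [1.168, 1.235, -1.168]
ft_force: [2.9, -0.7, -0.4]
grip_width: 0.274
phi 0.757 q 1.455 r 0.106 y -0.0963 tang 2.4 rad 1.7 fy -0.7 qd 0.036
```

```bash
python3 -m crank '[-1.7,-2,0,0,0,0,0,-1.7,-2,0,0,0,0,0,-1.7,-2,0,0,0,0,0,-1.7,-2,0,0,0,0,0,-1.7,-2,0,0,0,0,0]'; python3 g.py
```

```text
time: 26.75
position: [0.6494, -0.0316, 0.415]
tool_rot: [1.168, 1.235, -1.168]
ft_force: [2.4, 0.9, 1.2]
grip_width: 0.278
phi 0.634 q 1.332 r 0.1061 y -0.0964 tang 1.2 rad 2.4 fy 0.9 qd 0.042
```

```bash
python3 -m crank '[-1.45,-2.2,0,0,0,0,0,-1.45,-2.2,0,0,0,0,0,-1.45,-2.2,0,0,0,0,0,-1.45,-2.2,0,0,0,0,0,-1.45,-2.2,0,0,0,0,0]'; python3 g.py
python3 -m crank '[-1.15,-2.35,0,0,0,0,0,-1.15,-2.35,0,0,0,0,0,-1.15,-2.35,0,0,0,0,0,-1.15,-2.35,0,0,0,0,0,-1.15,-2.35,0,0,0,0,0]'; python3 g.py
```

```text
time: 27.38
position: [0.6384, -0.0323, 0.4222]
tool_rot: [1.168, 1.235, -1.168]
ft_force: [1.6, -0.6, 3.9]
grip_width: 0.275
phi 0.509 q 1.207 r 0.1062 y -0.0964 tang -0.5 rad 4.2 fy -0.6 qd 0.044
time: 28.0
position: [0.6265, -0.033, 0.4281]
tool_rot: [1.168, 1.236, -1.168]
ft_force: [0.8, -1.0, 5.6]
grip_width: 0.271
phi 0.383 q 1.081 r 0.1063 y -0.0964 tang -1.4 rad 5.5 fy -1.0 qd 0.045
```

```bash
python3 -m crank '[-0.85,-2.5,0,0,0,0,0,-0.85,-2.5,0,0,0,0,0,-0.85,-2.5,0,0,0,0,0,-0.85,-2.5,0,0,0,0,0,-0.85,-2.5,0,0,0,0,0]'; python3 g.py
```

```text
time: 28.62
position: [0.6136, -0.0338, 0.4324]
tool_rot: [1.167, 1.237, -1.169]
ft_force: [-1.2, -0.3, 6.6]
grip_width: 0.271
phi 0.253 q 0.951 r 0.1063 y -0.0964 tang -2.8 rad 6.1 fy -0.3 qd 0.047
```

```bash
python3 -m crank '[-0.7,-2.55,0,0,0,0,0,-0.65,-2.55,0,0,0,0,0,-0.6,-2.55,0,0,0,0,0,-0.6,-2.55,0,0,0,0,0,-0.55,-2.55,0,0,0,0,0]'; python3 g.py
python3 -m crank '[-0.35,-2.6,0,0,0,0,0,-0.3,-2.6,0,0,0,0,0,-0.25,-2.6,0,0,0,0,0,-0.2,-2.6,0,0,0,0,0,-0.15,-2.6,0,0,0,0,0]'; python3 g.py
```

```text
time: 29.25
position: [0.6003, -0.0345, 0.4351]
tool_rot: [1.166, 1.238, -1.171]
ft_force: [-3.9, -1.5, 6.8]
grip_width: 0.273
phi 0.122 q 0.82 r 0.1064 y -0.0964 tang -4.7 rad 6.2 fy -1.5 qd 0.047
time: 29.88
position: [0.5868, -0.0353, 0.4359]
tool_rot: [1.165, 1.24, -1.173]
ft_force: [-5.9, -2.4, 6.6]
grip_width: 0.271
phi -0.009 q 0.689 r 0.1064 y -0.0964 tang -5.8 rad 6.6 fy -2.4 qd 0.051
```

```bash
python3 -m crank '[0,-2.6,0,0,0,0,0,0.05,-2.6,0,0,0,0,0,0.1,-2.6,0,0,0,0,0,0.15,-2.6,0,0,0,0,0,0.2,-2.6,0,0,0,0,0]'; python3 g.py
```

```text
time: 30.5
position: [0.5734, -0.0361, 0.4349]
tool_rot: [1.164, 1.242, -1.175]
ft_force: [-8.0, -1.0, 6.1]
grip_width: 0.275
phi -0.14 q 0.558 r 0.1064 y -0.0964 tang -7.0 rad 7.2 fy -1.0 qd 0.056
```

```bash
python3 -m crank '[0.3,-2.6,0,0,0,0,0,0.35,-2.6,0,0,0,0,0,0.4,-2.6,0,0,0,0,0,0.45,-2.6,0,0,0,0,0,0.5,-2.55,0,0,0,0,0]'; python3 g.py
python3 -m crank '[0.6,-2.5,0,0,0,0,0,0.65,-2.5,0,0,0,0,0,0.7,-2.5,0,0,0,0,0,0.75,-2.5,0,0,0,0,0,0.8,-2.5,0,0,0,0,0]'; python3 g.py
```

```text
time: 31.12
position: [0.5599, -0.0369, 0.4319]
tool_rot: [1.162, 1.244, -1.177]
ft_force: [-9.6, -1.1, 3.6]
grip_width: 0.272
phi -0.274 q 0.424 r 0.1064 y -0.0965 tang -8.3 rad 6.0 fy -1.1 qd 0.056
time: 31.75
position: [0.5471, -0.0376, 0.4273]
tool_rot: [1.161, 1.245, -1.179]
ft_force: [-8.6, -1.3, 0.2]
grip_width: 0.276
phi -0.406 q 0.292 r 0.1064 y -0.0965 tang -7.9 rad 3.6 fy -1.3 qd 0.058
```

```bash
python3 -m crank '[0.9,-2.3,0,0,0,0,0,0.9,-2.2,0,0,0,0,0,0.9,-2.0,0,0,0,0,0,0.9,-2.0,0,0,0,0,0,0.9,-1.9,0,0,0,0,0]'; python3 g.py
```

```text
time: 32.38
position: [0.5365, -0.0382, 0.4219]
tool_rot: [1.16, 1.246, -1.18]
ft_force: [-8.1, -1.6, -3.1]
grip_width: 0.276
phi -0.519 q 0.179 r 0.1064 y -0.0965 tang -8.6 rad 1.3 fy -1.6 qd 0.047
```

```bash
python3 -m crank '[0.8,-1.3,0,0,0,0,0,0.8,-1.3,0,0,0,0,0,0.8,-1.3,0,0,0,0,0,0.8,-1.3,0,0,0,0,0,0.8,-1.3,0,0,0,0,0]'; python3 g.py
python3 -m crank '[0.7,-1.0,0,0,0,0,0,0.7,-1.0,0,0,0,0,0,0.7,-1.0,0,0,0,0,0,0.7,-1.0,0,0,0,0,0,0.7,-1.0,0,0,0,0,0]'; python3 g.py
```

```text
time: 33.0
position: [0.53, -0.0386, 0.4177]
tool_rot: [1.16, 1.246, -1.18]
ft_force: [-8.7, -2.3, -4.1]
grip_width: 0.277
phi -0.593 q 0.105 r 0.1064 y -0.0965 tang -9.5 rad 1.5 fy -2.3 qd 0.034
time: 33.62
position: [0.5249, -0.0389, 0.414]
tool_rot: [1.16, 1.246, -1.18]
ft_force: [-7.9, -2.3, -4.6]
grip_width: 0.275
phi -0.652 q 0.046 r 0.1063 y -0.0965 tang -9.0 rad 1.1 fy -2.3 qd 0.027
```

```bash
python3 -m crank '[0.5,-0.6,0,0,0,0,0,0.5,-0.6,0,0,0,0,0,0.5,-0.6,0,0,0,0,0,0.5,-0.6,0,0,0,0,0,0.5,-0.6,0,0,0,0,0]'; python3 g.py
```

```text
time: 34.25
position: [0.522, -0.039, 0.4115]
tool_rot: [1.16, 1.246, -1.18]
ft_force: [-7.2, -3.1, -2.8]
grip_width: 0.274
phi -0.688 q 0.01 r 0.1062 y -0.0965 tang -7.3 rad 2.4 fy -3.1 qd 0.012
```

```bash
python3 -m crank '[0.4,-0.5,0,0,0,0,0,0.4,-0.5,0,0,0,0,0,0.4,-0.5,0,0,0,0,0,0.4,-0.5,0,0,0,0,0,0,0,0,0,0,0,0]'; python3 g.py
```

```text
time: 34.88
position: [0.521, -0.0391, 0.4115]
tool_rot: [1.163, 1.242, -1.176]
ft_force: [-4.9, -1.8, -0.9]
grip_width: 0.272
phi -0.689 q 0.009 r 0.1062 y -0.0965 tang -4.3 rad 2.5 fy -1.8 qd 0.002
```

```bash
python3 -m crank '[0.4,-0.5,0,0,0,0,0,0.4,-0.5,0,0,0,0,0,0.4,-0.5,0,0,0,0,0,0.4,-0.5,0,0,0,0,0,0,0,0,0,0,0,0]'; python3 g.py
python3 -m crank '[0.3,-0.4,0,0,0,0,0,0.3,-0.4,0,0,0,0,0,0.3,-0.4,0,0,0,0,0,0,0,0,0,0,0,0,0,0,0,0,0,0,0]'; python3 g.py
```

```text
time: 35.5
position: [0.5201, -0.0391, 0.4115]
tool_rot: [1.165, 1.239, -1.172]
ft_force: [-5.9, -2.0, 0.7]
grip_width: 0.273
phi -0.689 q 0.009 r 0.1062 y -0.0965 tang -4.1 rad 4.3 fy -2.0 qd 0.002
time: 36.12
position: [0.5196, -0.0392, 0.4114]
tool_rot: [1.167, 1.236, -1.17]
ft_force: [-5.4, -3.0, 2.6]
grip_width: 0.273
phi -0.69 q 0.008 r 0.1062 y -0.0965 tang -2.5 rad 5.5 fy -3.0 qd 0.002
```

```bash
python3 - <<'E'
from h import *
im=ctrl.get_image('side'); cv2.imwrite('pics/side13.png',cv2.resize(im[80:230,220:370,::-1],None,fx=4,fy=4,interpolation=cv2.INTER_CUBIC))
im=ctrl.get_image('top'); cv2.imwrite('pics/top13.png',im[:,:,::-1])
for n in('side','top'): print(ctrl.mark_of(n,'chassis_edge')[:1],proj(n,toW([-.143,.1765,.165])))
E
```

```text
[{'at': [289.1, 132.0], 'confidence': 0.79}] [289.85897353 128.32397363]
[{'at': [166.0, 233.7], 'confidence': 0.93}] [166.04229727 230.82899093]
```

View pics/side13.png

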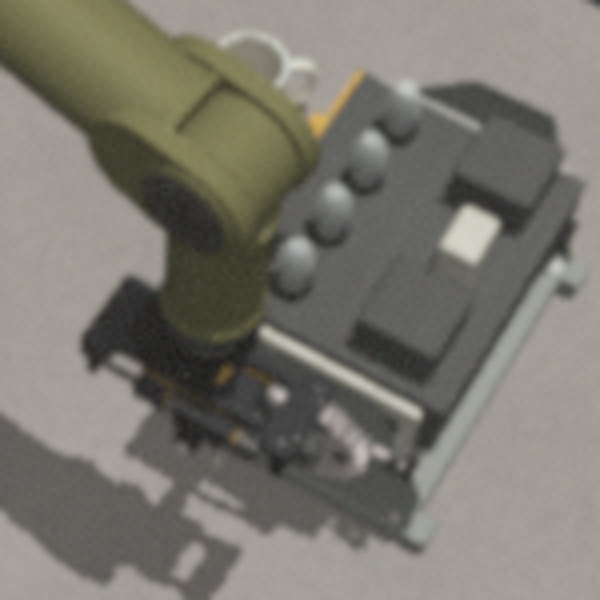

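View pics/top13.png

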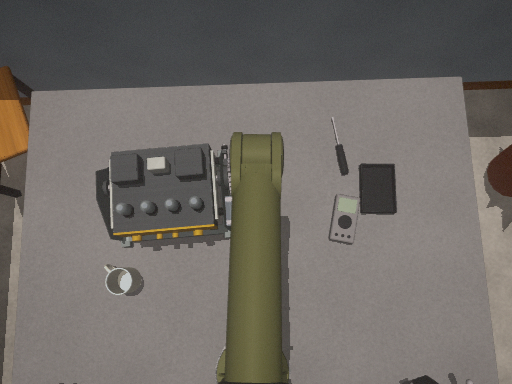

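```bash
python3 -m crank '[0,0,0,0,0,0,40,0,0,0,0,0,0,60,0,0,0,0,0,0,87,0,0,0,0,0,0,87,0,0,0,0,0,0,87]'
python3 -m crank '[0,0,0,0,0,0,87,-20,0,0,0,0,0,87,-40,0,0,0,0,0,87,-50,0,10,0,0,0,87,-40,0,40,0,0,0,87]'
python3 -m crank '[0,0,50,0,0,0,87,0,0,50,0,0,0,87,0,0,40,0,0,0,87,0,0,0,0,0,0,87,0,0,0,0,0,0,87]'
python3 - <<'E'
from h import *
for n in('top','side'):
    im=ctrl.get_image(n); cv2.imwrite(f'pics/{n}14.png',im[:,:,::-1])
    for t in('pawl_tail','crank_handle','chassis_edge'): print(n,t,[(x['at'],x['confidence']) for x in ctrl.mark_of(n,t)])
    print(proj(n,toW([.105*np.sin(-.698),-.09,.165+.105*np.cos(.698)])))
o=[]
for f in('top4','top11','top14'):
    g=cv2.imread(f'pics/{f}.png')[190:230,222:247].astype(float).mean(2)
    o.append(cv2.resize(np.clip((g-60)*2.6,0,255).astype(np.uint8),None,fx=10,fy=14,interpolation=cv2.INTER_CUBIC))
cv2.imwrite('pics/enh14.png',np.hstack(o))
E
```

```text
time: 36.95
position: [0.5203, -0.0387, 0.4117]
tool_rot: [1.168, 1.235, -1.168]
ft_force: [-0.7, 0.2, 0.6]
grip_width: 0.757
time: 37.58
position: [0.5234, -0.0867, 0.5637]
tool_rot: [1.165, 1.237, -1.162]
ft_force: [0.5, -0.1, 0.5]
grip_width: 0.996
time: 38.2
position: [0.5311, -0.2279, 0.5615]
tool_rot: [1.168, 1.236, -1.167]
ft_force: [-0.7, 0.2, -0.6]
grip_width: 0.996
top pawl_tail []
top crank_handle [([255.3, 191.5], 0.55)]
top chassis_edge [([167.9, 234.3], 0.67)]
[256.34892269 191.63644625]
side pawl_tail [([266.3, 179.9], 0.51)]
side crank_handle [([268.8, 182.2], 0.59)]
side chassis_edge [([286.3, 131.7], 0.64)]
[271.03500998 182.32018181]
```

View pics/enh14.png

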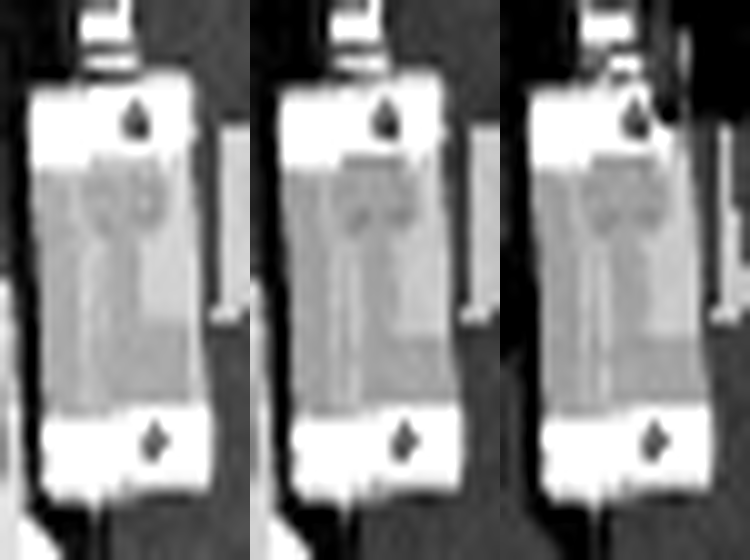

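View pics/top14.png

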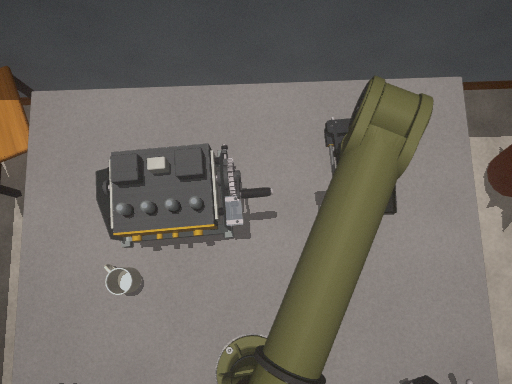

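Picture top14 shows the amplifier level, with its brass panel at about (165,234) and the crank handle at (257,191), as predicted for level. The pawl looks the same as it did just after being flicked off, and nothing on the bench has moved. I'm handing the job in.

```bash
python3 - <<'E'
from bench import ctrl
print(ctrl.close_job()); print(ctrl.get_state()['time'])
E
```

```text
the job is handed in; nothing more can be done
None
the job is handed in; nothing more can be done
```

The amplifier is level on its rest posts with the pawl flicked off, and I handed the job in at about 38.5 s. No verdict was reported.

**What I did**
- **Winding up:** I gripped the crank handle and wound from about q = 0.5 to the upright stop. At the stop, 4 mm more of commanded travel moved it only about 0.5 mm and the force rose to about 22 N. I then let go, and it stayed up.
- **Pawl:** With the fingers shut and leaning out 45°, I went in under the guard and pressed the tail down.
- **Lowering:** I re-gripped the handle and eased the amplifier down at about 0.2 rad/s, slowing to about 0.05 rad/s near the posts. I let the load settle onto the posts, released the handle and moved the arm clear.

**Last checks**
- **Level:** The handle stopped moving at q ≈ 0.01 while the force on it fell away. The handle shows within about 2 pixels of where it should be for level. The front panel mark was 3–5 pixels off, similar to the camera offset I saw on the guard.
- **Pawl off:** The crank came all the way down without catching a tooth. The pawl's picture still matches the one taken just after it was flicked off.
- **Bystanders:** In the overhead picture just before release, the meter, screwdriver, mug and tray were where they started. In the last picture the arm hides part of that area.

**Checks that disagreed**
- The network's marks for the pawl tail were unreliable.
- I saw no clear force when the pawl tripped. I inferred it from the picture change, a second press that met a firm stop at 9.6 N, and the free lowering.
- The cameras put the axle about 4 mm away from where the crank's motion put it. I used the position from the crank.

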